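Scoop stone beads into a keepsake case and close it

ROBOT

A 7-joint arm with a two-finger parallel gripper is mounted at the origin on the work surface. World frame = base frame: x ahead of the robot, y to its left, z up, the work surface at z = 0. Lengths are in m, angles in degrees, forces in N, time in s.
With the tool pointing down it reaches from about 0.4 to 0.925 m from the base axis. Payload 5.6 kg.
Tool frame: the origin (TCP) lies at the centre of the arm's flange, where the gripper is bolted on; the fingertips stand 173 mm ahead of it and the grasp point (between the pads) lies 155 mm ahead of it (ctrl.pinch_z is the distance from the TCP to the grasp point, in m); z points along the fingers, y is the line along which they close (so a half turn about z gives the same grasp; the last joint's range is limited). The gripper opens to 85 mm and grips with 20 to 120 N. Pads are 22 mm wide; open, the fingers measure 114 mm over their backs; the gripper's body (76 mm by 85 mm) begins 54 mm behind the grasp point. The pads swing forward as they close: fully open they stand 13 mm farther back than shut.
Start: joints at [70.015, 26.786, -0.665, 91.828, 0.344, 61.387, -3.226], TCP at [0.196, -0.62, 0.405] pointing down, gripper open.
Joint ranges: [-144.91, 144.91], [-17.63, 115.5], [-89.93, 88.59], [15.96, 139.68], [-74.01, 254.01], [8.47, 105.57], [-167.45, 167.45]. Speed limits (degrees/s): [147.25, 147.25, 180, 180, 180, 180, 180].

INTERFACE

Orientations are given as [roll, pitch, yaw] about the fixed x, y, z axes, in that order (R = Rz(yaw) Ry(pitch) Rx(roll)).
In Python, from plant import ctrl gives the robot as it stands.
- The arm moves only by the tool arm_command, never from a script. Its argument "rows" is a list of rows, each an object with "translation": the shift along the tool's x, y, z in m, a list of three; "rotation": the turn, a rotation vector about the tool's x, y, z in degrees, a list of three. In form: [{"translation": [tx, ty, tz], "rotation": [rx, ry, rz]}, ...]. A call has 1 to 12 rows; each row is the pose to reach, as a shift and turn from the pose commanded when the call began, along the tool's axes at that moment; what a row does not reach only later rows make up. A row lasts 1/10 s, in which the tool goes at most 50 mm and 8.59 degrees, less where a joint would pass 70% of its speed; a pose out of reach is approached as far as the arm can. A call with a gripper value outside its range is refused whole. "hand" is the opening, from 0 (shut) to 1 (fully open), set as the call begins (left out, the last holds). The fingers move at their own pace and stop on an object; the grip force is fixed at half the most. Time passes only in rows, so rows that repeat a pose let the fingers close. It gives the time, the measured TCP pose, the force, the opening and the grip force at its end, in the units of the state.
- ctrl.read_state(): the state, without advancing time (a new reading comes with each control period).
- ctrl.capture(name): name is "scene" or "top" or "wrist"; returns a dict with "pixels" (480x640x3 uint8, red, green, blue), "K" (3x3 intrinsics, pixels), "dist_coeffs" ([k1, k2, p1, p2, k3] as OpenCV has them; the pictures are not rectified), "eye" and "orientation" of the camera in the world; the wrist camera has in their place "mount" (4x4, takes a point from camera to tool coordinates, whose origin is the TCP and whose axes are the flange's). Camera axes: x right, y down, z forward; pixel columns grow to the right and rows downward; lengths in m; the calibration is good to about 2 mm. A picture is of the moment at which its call begins: read the wrist's pose just before it. There is no depth.
- ctrl.hand_in(): hands the job in; it is judged then, once.
The state is a dict: "t": time; "q": joint angles; "joint_velocities": joint speeds; "tau": joint torques, N m; "eef_pos": TCP position; "orientation": TCP orientation; "wrist_force": force on the tool from outside, world axes, zero at the start; "torque": the same for the moment, N m; "grip_width": opening from 0.0 (shut) to 1.0 (fully open); "finger_force": force on a finger pad.
Only numpy, scipy, OpenCV 4.12 (cv2) and the standard library are available. Lean on these libraries where they do the work, as an engineer would, in place of code of your own. Each camera call takes 0.05 s, during which the arm holds its last target. There are 200 camera calls.

TASK

Using the small scoop, move at least three of the stone beads from the tray into the open wooden case; do not touch the beads with the gripper, leave no bead on the desk, and do not disturb the other things on it. Then set the scoop back down flat on the middle of its cork mat and let go, and after that close the case's lid fully.

Things in the scene. Friction and masses are not known exactly. Their poses are not given: they have to be found in the camera images.
- tray: White plastic tray, fixed, open on top: 180 (x) by 130 (y) by 30 high, walls and floor 5 thick. Origin: centre of its underside, on the desk; x along its long side. The beads start in its +x half.
- case: Wooden keepsake case, fixed, open box 100 (x) by 120 (y) by 50 high, walls and floor 6 thick. Origin: centre of its underside, on the desk. Its lid is hinged along the top of its +x wall; the -x wall is the front.
- case_lid (a joint): Angle of the case's lid in rad: 0 shut (flat on the rim), grows as it opens, up to 1.9 (leaning back past upright, away from the front). The lid is a board 100 by 120 by 8; its hinge is stiff, so that it stays where it is left and must be pushed all the way down (1 to 2 N at its free edge).
- case_lid_hinge (a point): Middle of the lid's hinge line, on the lid's inner face, 50 +x and 50.5 above the case's origin. The lid's outer face lies 8 from its inner face. The axes given turn with the lid; the hinge line is the case's y.
- case_lid_handle (a point): Middle of the head of the lid's brass knob, 35 out from the lid's outer face, on the lid's middle line, 70 from the hinge line. The knob is 28 across and stands 43 out.
- mat: Cork mat, fixed, 140 by 140 by 4 thick. Origin: centre of its underside, on the desk. The scoop starts on it.
- scoop: Steel scoop, 110 g, with a wooden handle, loose. Flat floor 64 (x) by 76 (y), 1.6 thick, thinned to a sharp lip over the last 16 at the mouth; walls 1.6 thick and 24 high at the back (-x) and on both sides (ending 13 short of the lip); the mouth at +x is open. Origin: underside of the floor, at its centre; x points out of the mouth, z up. Stands on its floor.
- scoop_grip (a point): Grasp point, at the middle of the scoop's handle, 48.4 behind (-x) and 61.5 above the scoop's origin. Axes are those of the scoop. The handle is a straight bar 20 wide (along y), 16 thick and 75 long, that rises from the top of the back wall and leans backwards 20 deg from vertical, over -x.
- bead0_center (a point): Centre of a polished stone bead: loose, flattened round, 20 across, 15 high, 12 g, slippery; all five are alike.
- bead1_center (a point): Centre of a polished stone bead: loose, flattened round, 20 across, 15 high, 12 g, slippery; all five are alike.
- bead2_center (a point): Centre of a polished stone bead: loose, flattened round, 20 across, 15 high, 12 g, slippery; all five are alike.
- bead3_center (a point): Centre of a polished stone bead: loose, flattened round, 20 across, 15 high, 12 g, slippery; all five are alike.
- bead4_center (a point): Centre of a polished stone bead: loose, flattened round, 20 across, 15 high, 12 g, slippery; all five are alike.
- vise: Bystander, loose: wooden seal vise holding a stone, 50 by 100 by 55 high. Origin: centre of its underside.
- tin: Bystander, loose: round white seal-paste tin, 68 across, 32 high. Origin: centre of its underside.
- seal: Bystander, loose: standing stone seal, 26 by 26 by 55 high. Origin: centre of its underside.

How it is judged (in metres and radians):
On the way, in this order (a step that is already met when the one before it is completed fails the run):
1. the scoop is lifted with at least one bead lying in it (height (world z) of scoop above 0.06 m and ((x of bead0_center in the frame of scoop between -0.034 and 0.034 m and y of bead0_center in the frame of scoop between -0.038 and 0.038 m and z of bead0_center in the frame of scoop between 0.004 and 0.04 m) or (x of bead1_center in the frame of scoop between -0.034 and 0.034 m and y of bead1_center in the frame of scoop between -0.038 and 0.038 m and z of bead1_center in the frame of scoop between 0.004 and 0.04 m) or (x of bead2_center in the frame of scoop between -0.034 and 0.034 m and y of bead2_center in the frame of scoop between -0.038 and 0.038 m and z of bead2_center in the frame of scoop between 0.004 and 0.04 m) or (x of bead3_center in the frame of scoop between -0.034 and 0.034 m and y of bead3_center in the frame of scoop between -0.038 and 0.038 m and z of bead3_center in the frame of scoop between 0.004 and 0.04 m) or (x of bead4_center in the frame of scoop between -0.034 and 0.034 m and y of bead4_center in the frame of scoop between -0.038 and 0.038 m and z of bead4_center in the frame of scoop between 0.004 and 0.04 m))), for 0.2 s.
2. at least three beads lie in the case ((((horizontal distance between bead0_center and case below 0.062 m and height (world z) of bead0_center between 0.0115 and 0.045 m) and (horizontal distance between bead1_center and case below 0.062 m and height (world z) of bead1_center between 0.0115 and 0.045 m) and (horizontal distance between bead2_center and case below 0.062 m and height (world z) of bead2_center between 0.0115 and 0.045 m)) or ((horizontal distance between bead0_center and case below 0.062 m and height (world z) of bead0_center between 0.0115 and 0.045 m) and (horizontal distance between bead1_center and case below 0.062 m and height (world z) of bead1_center between 0.0115 and 0.045 m) and (horizontal distance between bead3_center and case below 0.062 m and height (world z) of bead3_center between 0.0115 and 0.045 m)) or ((horizontal distance between bead0_center and case below 0.062 m and height (world z) of bead0_center between 0.0115 and 0.045 m) and (horizontal distance between bead1_center and case below 0.062 m and height (world z) of bead1_center between 0.0115 and 0.045 m) and (horizontal distance between bead4_center and case below 0.062 m and height (world z) of bead4_center between 0.0115 and 0.045 m)) or ((horizontal distance between bead0_center and case below 0.062 m and height (world z) of bead0_center between 0.0115 and 0.045 m) and (horizontal distance between bead2_center and case below 0.062 m and height (world z) of bead2_center between 0.0115 and 0.045 m) and (horizontal distance between bead3_center and case below 0.062 m and height (world z) of bead3_center between 0.0115 and 0.045 m)) or ((horizontal distance between bead0_center and case below 0.062 m and height (world z) of bead0_center between 0.0115 and 0.045 m) and (horizontal distance between bead2_center and case below 0.062 m and height (world z) of bead2_center between 0.0115 and 0.045 m) and (horizontal distance between bead4_center and case below 0.062 m and height (world z) of bead4_center between 0.0115 and 0.045 m)) or ((horizontal distance between bead0_center and case below 0.062 m and height (world z) of bead0_center between 0.0115 and 0.045 m) and (horizontal distance between bead3_center and case below 0.062 m and height (world z) of bead3_center between 0.0115 and 0.045 m) and (horizontal distance between bead4_center and case below 0.062 m and height (world z) of bead4_center between 0.0115 and 0.045 m)) or ((horizontal distance between bead1_center and case below 0.062 m and height (world z) of bead1_center between 0.0115 and 0.045 m) and (horizontal distance between bead2_center and case below 0.062 m and height (world z) of bead2_center between 0.0115 and 0.045 m) and (horizontal distance between bead3_center and case below 0.062 m and height (world z) of bead3_center between 0.0115 and 0.045 m)) or ((horizontal distance between bead1_center and case below 0.062 m and height (world z) of bead1_center between 0.0115 and 0.045 m) and (horizontal distance between bead2_center and case below 0.062 m and height (world z) of bead2_center between 0.0115 and 0.045 m) and (horizontal distance between bead4_center and case below 0.062 m and height (world z) of bead4_center between 0.0115 and 0.045 m)) or ((horizontal distance between bead1_center and case below 0.062 m and height (world z) of bead1_center between 0.0115 and 0.045 m) and (horizontal distance between bead3_center and case below 0.062 m and height (world z) of bead3_center between 0.0115 and 0.045 m) and (horizontal distance between bead4_center and case below 0.062 m and height (world z) of bead4_center between 0.0115 and 0.045 m)) or ((horizontal distance between bead2_center and case below 0.062 m and height (world z) of bead2_center between 0.0115 and 0.045 m) and (horizontal distance between bead3_center and case below 0.062 m and height (world z) of bead3_center between 0.0115 and 0.045 m) and (horizontal distance between bead4_center and case below 0.062 m and height (world z) of bead4_center between 0.0115 and 0.045 m)))), for 0.2 s.
3. the scoop stands flat on its mat, let go (horizontal distance between scoop and mat below 0.05 m and angle between scoop's own z axis and vertical below 0.12 rad and height (world z) of scoop below 0.012 m and linear speed of scoop below 0.02 m/s and contact force between the fingers and scoop below 0.1 N), for 0.2 s.
4. the lid is shut (value of joint case_lid below 0.05 rad), for 0.2 s.
At the end, for the whole second after the job is handed in: At least three beads lie in the case and every other bead in the case or in the tray; the scoop stands flat (within 0.12 rad) and at rest on the mat, its floor's centre within 50 mm of the mat's centre; the lid is shut to within 0.05 rad (all of step 3 and (((horizontal distance between bead0_center and case below 0.062 m and height (world z) of bead0_center between 0.0115 and 0.045 m) and (horizontal distance between bead1_center and case below 0.062 m and height (world z) of bead1_center between 0.0115 and 0.045 m) and (horizontal distance between bead2_center and case below 0.062 m and height (world z) of bead2_center between 0.0115 and 0.045 m)) or ((horizontal distance between bead0_center and case below 0.062 m and height (world z) of bead0_center between 0.0115 and 0.045 m) and (horizontal distance between bead1_center and case below 0.062 m and height (world z) of bead1_center between 0.0115 and 0.045 m) and (horizontal distance between bead3_center and case below 0.062 m and height (world z) of bead3_center between 0.0115 and 0.045 m)) or ((horizontal distance between bead0_center and case below 0.062 m and height (world z) of bead0_center between 0.0115 and 0.045 m) and (horizontal distance between bead1_center and case below 0.062 m and height (world z) of bead1_center between 0.0115 and 0.045 m) and (horizontal distance between bead4_center and case below 0.062 m and height (world z) of bead4_center between 0.0115 and 0.045 m)) or ((horizontal distance between bead0_center and case below 0.062 m and height (world z) of bead0_center between 0.0115 and 0.045 m) and (horizontal distance between bead2_center and case below 0.062 m and height (world z) of bead2_center between 0.0115 and 0.045 m) and (horizontal distance between bead3_center and case below 0.062 m and height (world z) of bead3_center between 0.0115 and 0.045 m)) or ((horizontal distance between bead0_center and case below 0.062 m and height (world z) of bead0_center between 0.0115 and 0.045 m) and (horizontal distance between bead2_center and case below 0.062 m and height (world z) of bead2_center between 0.0115 and 0.045 m) and (horizontal distance between bead4_center and case below 0.062 m and height (world z) of bead4_center between 0.0115 and 0.045 m)) or ((horizontal distance between bead0_center and case below 0.062 m and height (world z) of bead0_center between 0.0115 and 0.045 m) and (horizontal distance between bead3_center and case below 0.062 m and height (world z) of bead3_center between 0.0115 and 0.045 m) and (horizontal distance between bead4_center and case below 0.062 m and height (world z) of bead4_center between 0.0115 and 0.045 m)) or ((horizontal distance between bead1_center and case below 0.062 m and height (world z) of bead1_center between 0.0115 and 0.045 m) and (horizontal distance between bead2_center and case below 0.062 m and height (world z) of bead2_center between 0.0115 and 0.045 m) and (horizontal distance between bead3_center and case below 0.062 m and height (world z) of bead3_center between 0.0115 and 0.045 m)) or ((horizontal distance between bead1_center and case below 0.062 m and height (world z) of bead1_center between 0.0115 and 0.045 m) and (horizontal distance between bead2_center and case below 0.062 m and height (world z) of bead2_center between 0.0115 and 0.045 m) and (horizontal distance between bead4_center and case below 0.062 m and height (world z) of bead4_center between 0.0115 and 0.045 m)) or ((horizontal distance between bead1_center and case below 0.062 m and height (world z) of bead1_center between 0.0115 and 0.045 m) and (horizontal distance between bead3_center and case below 0.062 m and height (world z) of bead3_center between 0.0115 and 0.045 m) and (horizontal distance between bead4_center and case below 0.062 m and height (world z) of bead4_center between 0.0115 and 0.045 m)) or ((horizontal distance between bead2_center and case below 0.062 m and height (world z) of bead2_center between 0.0115 and 0.045 m) and (horizontal distance between bead3_center and case below 0.062 m and height (world z) of bead3_center between 0.0115 and 0.045 m) and (horizontal distance between bead4_center and case below 0.062 m and height (world z) of bead4_center between 0.0115 and 0.045 m))) and ((horizontal distance between bead0_center and case below 0.062 m and height (world z) of bead0_center between 0.0115 and 0.045 m) or (horizontal distance between bead0_center and tray below 0.105 m and height (world z) of bead0_center between 0.0115 and 0.04 m)) and ((horizontal distance between bead1_center and case below 0.062 m and height (world z) of bead1_center between 0.0115 and 0.045 m) or (horizontal distance between bead1_center and tray below 0.105 m and height (world z) of bead1_center between 0.0115 and 0.04 m)) and ((horizontal distance between bead2_center and case below 0.062 m and height (world z) of bead2_center between 0.0115 and 0.045 m) or (horizontal distance between bead2_center and tray below 0.105 m and height (world z) of bead2_center between 0.0115 and 0.04 m)) and ((horizontal distance between bead3_center and case below 0.062 m and height (world z) of bead3_center between 0.0115 and 0.045 m) or (horizontal distance between bead3_center and tray below 0.105 m and height (world z) of bead3_center between 0.0115 and 0.04 m)) and ((horizontal distance between bead4_center and case below 0.062 m and height (world z) of bead4_center between 0.0115 and 0.045 m) or (horizontal distance between bead4_center and tray below 0.105 m and height (world z) of bead4_center between 0.0115 and 0.04 m)) and value of joint case_lid below 0.05 rad); the robot touches nothing.
It fails at once if a bead is touched by the gripper (over 1 N) (contact force between the fingers and bead0 above 1 N or contact force between the fingers and bead1 above 1 N or contact force between the fingers and bead2 above 1 N or contact force between the fingers and bead3 above 1 N or contact force between the fingers and bead4 above 1 N).
It fails at once if a bystander (vise, tin or seal) is moved by more than 20 mm (distance of any of vise, tin, seal from where it was at the start of the episode above 0.02 m).
It also fails if it takes over 72 s, if anything falls off the work surface, if the arm or the gripper's body presses on something with over 40 N, if the wrist force passes 120 N, or if a joint passes its speed limit or range.

## Working session

There is one attempt and no reset: what is moved stays moved. The work goes in short steps, Python scripts to look and compute and a tool call to move; the robot and the scene stay as the last step left them, time stands still between calls to the robot, and variables do not carry over. Pictures are saved under pics/ and viewed, at most 10 in all, crops included, and the job is handed in when it is done.

Besides the shell and the picture viewer there is one more tool, called after "Call:" as name(argument=value, ...), one argument or row to a line, values as JSON. arm_command: Moves the arm, as the interface text tells. Its arguments: {"type":"object","properties":{"rows":{"type":"array"},"hand":{"type":"number"}},"required":["rows"]}

```bash
mkdir -p pics; ls
python3 - <<'E'
from plant import ctrl
import cv2,numpy as np
s=ctrl.read_state();print(s)
for n in("scene","top"):
    c=ctrl.capture(n);cv2.imwrite(f"pics/{n}0.png",c["pixels"][:,:,::-1])
    print(n,c["K"],c["dist_coeffs"],c["eye"],c["orientation"])
print(ctrl.pinch_z)
E
```

```text
pics
{'t': 0.0, 'q': array([70.01607295, 26.83722481, -0.66693344, 91.88158093,  0.34365481,
       61.38612607, -3.22676757]), 'joint_velocities': array([-0.01419437, -0.05390533,  0.06456464,  0.06516419,  0.01294827,
        0.02861578,  0.04378686]), 'tau': array([-7.52596625e-04, -5.32394242e+01,  2.10377580e-02, -2.51296985e+01,
        1.14265439e-02,  7.87323777e-03, -1.49420146e-05]), 'eef_pos': array([ 0.19557564, -0.6196141 ,  0.40371942]), 'orientation': array([-1.79897245e+02,  6.09356507e-03,  1.75173910e+01]), 'wrist_force': array([-0.21121033, -0.70229948, -0.18121962]), 'torque': array([ 0.02471908,  0.02211388, -0.02247506]), 'finger_force': 0.0, 'grip_width': 0.9975054411432072}
scene [[471.21284742   0.         325.20306568]
 [  0.         471.21284742 237.40332848]
 [  0.           0.           1.        ]] [-0.04210069  0.          0.          0.          0.        ] [1.08933391 0.06060774 0.81493907] [-1.45704697e+02  1.08736752e-01  9.98170999e+01]
top [[501.80138053   0.         318.76379293]
 [  0.         501.80138053 230.95563964]
 [  0.           0.           1.        ]] [-0.0579412  0.         0.         0.         0.       ] [ 0.47829188 -0.02049379  1.21297586] [-174.45923698   -0.40820783  -89.82994727]
0.1547
```

View pics/scene0.png

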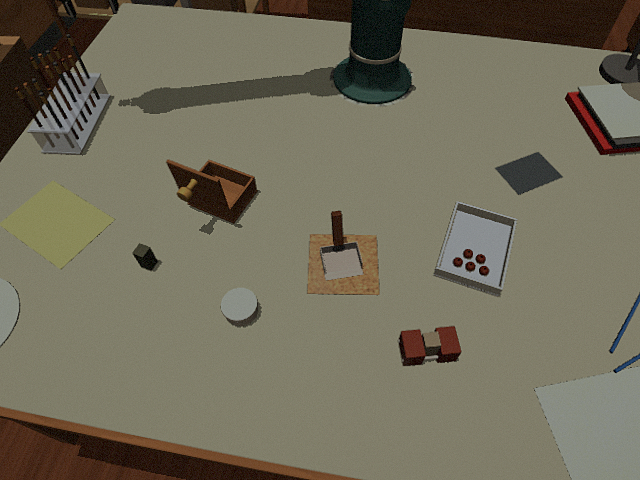

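View pics/top0.png

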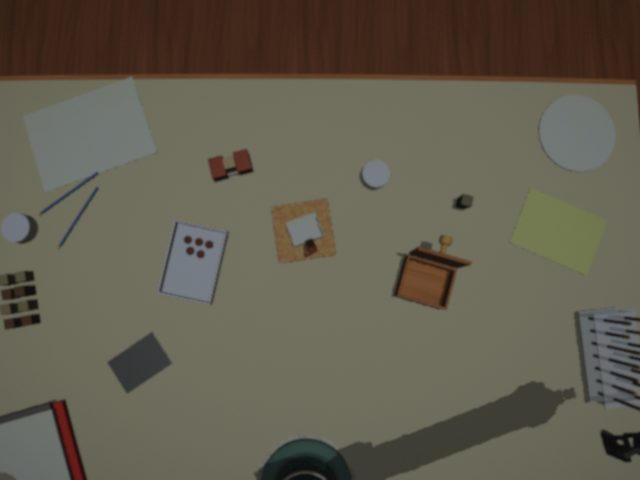

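```bash
python3 - <<'E'
import cv2,numpy as np
t=cv2.imread("pics/top0.png");s=cv2.imread("pics/scene0.png")
def cr(im,x,y):return cv2.convertScaleAbs(cv2.resize(im[y:y+100,x:x+88],None,fx=3,fy=3,interpolation=cv2.INTER_CUBIC),alpha=1.5)
m=np.vstack([np.hstack([cr(t,150,212),cr(t,260,182),cr(t,390,222)]),np.hstack([cr(s,432,197),cr(s,300,202),cr(s,165,140)])])
cv2.imwrite("pics/m0.png",m)
E
cat > h.py <<'E'
import numpy as np,cv2
from scipy.spatial.transform import Rotation as R
from plant import ctrl
P={"scene":([471.21284742,325.20306568,237.40332848],-.04210069,[1.08933391,.06060774,.81493907],[-145.704697,.108736752,99.8170999]),
"top":([501.80138053,318.76379293,230.95563964],-.0579412,[.47829188,-.02049379,1.21297586],[-174.45923698,-.40820783,-89.82994727])}
def ray(n,u,v):
    k,d,e,o=P[n];K=np.array([[k[0],0,k[1]],[0,k[0],k[2]],[0,0,1.]])
    p=cv2.undistortPoints(np.array([[[u,v]]],float),K,np.array([d,0,0,0,0]))[0,0]
    return np.array(e),R.from_euler("xyz",o,degrees=True).apply([*p,1])
def at(n,u,v,z):
    e,d=ray(n,u,v);return e+d*(z-e[2])/d[2]
def proj(n,p):
    k,d,e,o=P[n];K=np.array([[k[0],0,k[1]],[0,k[0],k[2]],[0,0,1.]])
    q=R.from_euler("xyz",o,degrees=True).inv().apply(np.atleast_2d(p)-e)
    return cv2.projectPoints(q,np.zeros(3),np.zeros(3),K,np.array([d,0,0,0,0]))[0][:,0]
E
```

```text
(no output)
```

View pics/m0.png

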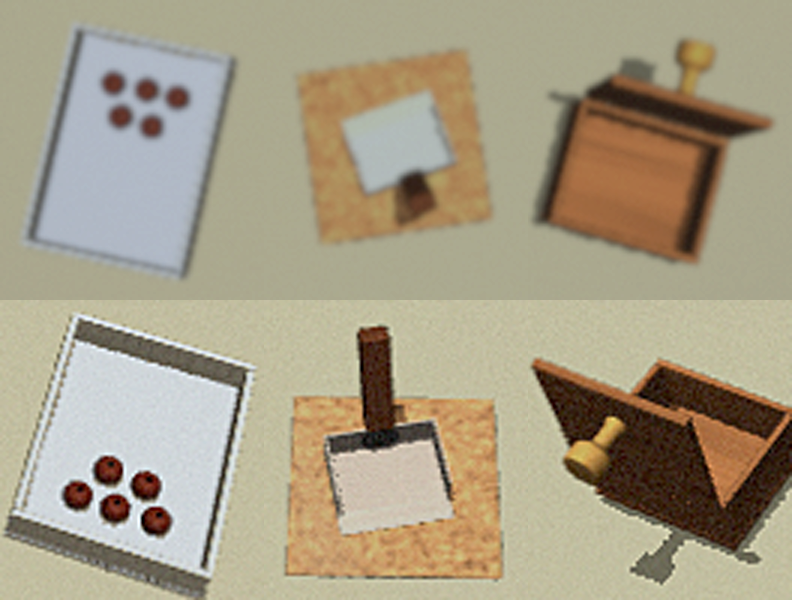

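Run:
```python
from h import *
np.set_printoptions(precision=4,suppress=True)
def T(x,y,z):
    c=int(x//264);o=[(150,212),(260,182),(390,222)][c];return at("top",(x-264*c-1)/3+o[0],(y-1)/3+o[1],z)
def S(x,y,z):
    c=int(x//264);o=[(432,197),(300,202),(165,140)][c];return at("scene",(x-264*c-1)/3+o[0],(y-301)/3+o[1],z)
def rect(n,p):
    p=np.array(p);c=p.mean(0);a=(p[0]-p[3]+p[1]-p[2])/2;b=(p[0]-p[1]+p[3]-p[2])/2
    print(n,c,"xyaw",np.degrees(np.arctan2(a[1],a[0])),np.linalg.norm(a),np.linalg.norm(b),"yyaw-90",np.degrees(np.arctan2(b[1],b[0]))-90)
rect("tray",[T(*q,.03) for q in[(75,27),(235,57),(187,277),(25,242)]])
rect("trayS",[S(*q,.03) for q in[(207,578),(9,516),(77,316),(253,370)][::1]])
for b in[(114,84),(147,90),(177,98),(120,116),(151,127)]:print("bead",T(*b,.0125))
for b in[(78,495),(115,508),(156,520),(109,470),(146,485)]:print("beadS",S(*b,.0125))
rect("mat",[T(*q,.004) for q in[(297,75),(467,50),(493,217),(322,243)]])
rect("matS",[S(*q,.004) for q in[(502,578),(286,574),(295,398),(497,400)]])
print("lip",S(343,534,.0045),S(454,519,.0045),"back",S(325,437,.028),S(436,421,.028))
print("lipT",T(343,123,.0045),T(433,91,.0045),"backT",T(367,194,.028),T(456,161,.028))
print("handle tip S",S(373,329,.101),"T",T(409,222,.101))
print("case front",T(535,222,.05),T(698,262,.05),"hinge",T(583,98,.05),T(727,143,.05), "hinge S",S(660,360,.05))
# knob head triangulate
def tri(a,b):
    (e1,d1),(e2,d2)=a,b;A=np.c_[d1,-d2];t=np.linalg.lstsq(A,e2-e1,rcond=None)[0];p,q=e1+d1*t[0],e2+d2*t[1];return (p+q)/2,np.linalg.norm(p-q)
def rt(x,y):return ray("top",(x-528-1)/3+390,(y-1)/3+222)
def rs(x,y):return ray("scene",(x-528-1)/3+165,(y-301)/3+140)
print("knob",tri(rt(694,53),rs(585,460)))
print("lid corner -y side?",tri(rt(772,122),rs(535,360)),tri(rt(618,78),rs(690,420)))
for n,u,v in[("vise",230,165),("tin",376,174),("seal",464,201)]:print(n,at("top",u,v,.04))
```

```text
tray [0.5191 0.2677 0.03  ] xyaw -11.378230152145145 0.17461035877013031 0.13043602269874696 yyaw-90 -10.99873338644936
trayS [0.5243 0.2712 0.03  ] xyaw -12.861112710203118 0.17701698654478903 0.12625682622107545 yyaw-90 -11.835896320319947
bead [0.5726 0.2865 0.0125]
bead [0.5679 0.2598 0.0125]
bead [0.5615 0.2355 0.0125]
bead [0.5469 0.281  0.0125]
bead [0.5382 0.2558 0.0125]
beadS [0.5633 0.2365 0.0125]
beadS [0.5694 0.2609 0.0125]
beadS [0.5742 0.2878 0.0125]
beadS [0.5399 0.2569 0.0125]
beadS [0.5477 0.2815 0.0125]
mat [0.5971 0.0088 0.004 ] xyaw 8.95363650822119 0.13744441341917063 0.13910471600025964 yyaw-90 8.758682613103986
matS [0.5997 0.0113 0.004 ] xyaw 8.017491629583605 0.13827586709931794 0.13980077887735043 yyaw-90 8.802204512151931
lip [ 0.6436 -0.0165  0.0045] [0.6201 0.0537 0.0045] back [ 0.5861 -0.0385  0.028 ] [0.5609 0.0325 0.028 ]
lipT [0.6154 0.0507 0.0045] [ 0.6418 -0.0219  0.0045] backT [0.5565 0.0299 0.028 ] [ 0.5829 -0.0402  0.028 ]
handle tip S [ 0.547  -0.0137  0.101 ] T [ 0.5311 -0.0044  0.101 ]
case front [ 0.4418 -0.1979  0.05  ] [ 0.4111 -0.3237  0.05  ] hinge [ 0.5373 -0.2361  0.05  ] [ 0.5026 -0.348   0.05  ] hinge S [ 0.4131 -0.321   0.05  ]
knob (array([ 0.567 , -0.3059,  0.1203]), np.float64(0.0011519719166783932))
lid corner -y side? (array([ 0.5152, -0.3518,  0.1504]), np.float64(0.0011624601530107156)) (array([ 0.5459, -0.2406,  0.1476]), np.float64(0.005459033156202549))
vise [0.7492 0.1835 0.04  ]
tin [ 0.7288 -0.1644  0.04  ]
seal [ 0.665  -0.3739  0.04  ]
```

```bash
cat >> h.py <<'E'
np.set_printoptions(precision=4,suppress=True)
SC=np.array([.6008,.006,.004]);SY=19.4
MAT=np.array([.5985,.010]);MY=8.7
TR=np.array([.5215,.2695]);TY=-11.8
CA=np.array([.473,-.277]);CY=-16.4
Ez=lambda a:R.from_euler("z",a,degrees=True)
Ey=lambda a:R.from_euler("y",a,degrees=True)
def loc(o,yaw,x,y): return np.array(o)[:2]+Ez(yaw).apply([x,y,0])[:2]
def tool(yaw,pitch): return Ez(yaw)*Ey(pitch)*Ey(-20)*R.from_euler("x",180,degrees=True)
def scoop2tcp(p,yaw,pitch=0,back=0):
    S=Ez(yaw)*Ey(pitch);T=tool(yaw,pitch)
    return np.array(p)+S.apply([-.0484,0,.0615])-T.apply([0,0,.1547+back]),T
def cur():
    s=ctrl.read_state();return s["eef_pos"],R.from_euler("xyz",s["orientation"],degrees=True),s
def go(*targets):
    p,r,s=cur();print("t",s["t"],"F",s["wrist_force"],"w",s["grip_width"],"q",s["q"].round(0))
    for tp,tr in targets:
        v=(r.inv()*tr).as_rotvec(degrees=True)
        print("tr",r.inv().apply(tp-p).round(4),"rot",v.round(2),"rows",np.ceil(max(np.linalg.norm(tp-p)/.05,np.linalg.norm(v)/8.59)),"tcp",tp)
def where():
    p,r,s=cur();S=r*R.from_euler("x",180,degrees=True)*Ey(20)
    o=p+r.apply([0,0,.1547])-S.apply([-.0484,0,.0615])
    print("t",s["t"],"scoop",o,"zyx",S.as_euler("ZYX",degrees=True),"F",s["wrist_force"],"w",s["grip_width"],"ff",s["finger_force"]);return o
E
python3 - <<'E'
from h import *
# angles check by overlay
print(proj("top",[[*loc(SC,SY,a,b),z] for a,b,z in[(32,38,4),(32,-38,4),(-32,-38,28),(-32,38,28)] for a,b,z in [(a/1e3,b/1e3,z/1e3)]])-[260,182])
go(scoop2tcp(SC,SY,0,.12),scoop2tcp(SC,SY,0,0))
E
```

```text
[[25.2898 39.4897]
 [54.8941 29.278 ]
 [63.7605 53.1853]
 [33.4362 63.7066]]
t 0.1 F [0.3993 0.3642 0.0276] w 1.0014490277618895 q [70. 27. -1. 92.  0. 61. -3.]
tr [ 0.4325 -0.4698  0.0809] rot [ 0.24 20.   -1.88] rows 13.0 tcp [ 0.4665 -0.0413  0.3236]
tr [ 0.4735 -0.471   0.1937] rot [ 0.24 20.   -1.88] rows 14.0 tcp [ 0.5052 -0.0277  0.2109]
```

Call:
arm_command(
  rows=[
    {"translation":[0.04,-0.045,0.0],"rotation":[0,1,0]},
    {"translation":[0.43,-0.47,0.08],"rotation":[0.24,20,-1.9]},
    {"translation":[0.43,-0.47,0.08],"rotation":[0.24,20,-1.9]},
    {"translation":[0.43,-0.47,0.08],"rotation":[0.24,20,-1.9]},
    {"translation":[0.43,-0.47,0.08],"rotation":[0.24,20,-1.9]},
    {"translation":[0.43,-0.47,0.08],"rotation":[0.24,20,-1.9]},
    {"translation":[0.43,-0.47,0.08],"rotation":[0.24,20,-1.9]},
    {"translation":[0.43,-0.47,0.08],"rotation":[0.24,20,-1.9]},
    {"translation":[0.43,-0.47,0.08],"rotation":[0.24,20,-1.9]},
    {"translation":[0.43,-0.47,0.08],"rotation":[0.24,20,-1.9]},
    {"translation":[0.43,-0.47,0.08],"rotation":[0.24,20,-1.9]},
    {"translation":[0.43,-0.47,0.08],"rotation":[0.24,20,-1.9]},
  ],
  hand=1,
)

```text
t: 1.3
eef_pos: [0.4467, -0.0787, 0.3302]
orientation: [179.9, -20.0, 19.4]
wrist_force: [1.3, -1.3, -0.6]
grip_width: 1.0
finger_force: 0.0
```

Call:
arm_command(
  rows=[
    {"translation":[0,0,0],"rotation":[0,0,0]},
    {"translation":[0,0,0],"rotation":[0,0,0]},
  ],
)

```text
t: 1.5
eef_pos: [0.4466, -0.0786, 0.33]
orientation: [179.9, -20.0, 19.7]
wrist_force: [-0.1, 0.6, 0.4]
grip_width: 0.997
finger_force: 0.0
```

Run:
```python
from h import *
go(scoop2tcp(SC,SY,0,.12),scoop2tcp(SC,SY,0,0))
```

```text
t 1.5 F [-0.1008  0.6124  0.4435] w 0.9968485088904621 q [ 30.  13. -23. 126. -10.  24. -54.]
tr [ 0.0273 -0.0285  0.0167] rot [-0.04  0.05  0.29] rows 1.0 tcp [ 0.4665 -0.0413  0.3236]
tr [ 0.0274 -0.0284  0.1367] rot [-0.04  0.05  0.29] rows 3.0 tcp [ 0.5052 -0.0277  0.2109]
```

Call:
arm_command(
  rows=[
    {"translation":[0.0137,-0.0143,0.009],"rotation":[0,0,0.3]},
    {"translation":[0.0274,-0.0285,0.02],"rotation":[0,0,0.3]},
    {"translation":[0.0274,-0.0285,0.05],"rotation":[0,0,0.3]},
    {"translation":[0.0274,-0.0285,0.08],"rotation":[0,0,0.3]},
    {"translation":[0.0274,-0.0285,0.1],"rotation":[0,0,0.3]},
    {"translation":[0.0274,-0.0285,0.12],"rotation":[0,0,0.3]},
    {"translation":[0.0274,-0.0285,0.137],"rotation":[0,0,0.3]},
    {"translation":[0.0274,-0.0285,0.137],"rotation":[0,0,0.3]},
    {"translation":[0.0274,-0.0285,0.137],"rotation":[0,0,0.3]},
  ],
)

```text
t: 2.4
eef_pos: [0.5052, -0.0311, 0.211]
orientation: [-180.0, -19.9, 19.0]
wrist_force: [0.3, -0.1, 0.0]
grip_width: 0.998
finger_force: 0.0
```

Run:
```python
from h import *
where()
w=ctrl.capture("wrist")["pixels"]
s=ctrl.capture("scene")["pixels"][170:320,280:400]
im=np.hstack([cv2.resize(w,(400,300)),cv2.resize(s,(375,300*375//300))[:300]]) if 0 else np.hstack([cv2.resize(w,(400,300)),cv2.resize(s,(240,300))])
cv2.imwrite("pics/g.png",im[:,:,::-1])
```

```text
t 2.4 scoop [0.6008 0.0018 0.004 ] zyx [18.9905  0.0618  0.005 ] F [ 0.3261 -0.0709  0.0335] w 0.9980255493383712 ff 0.0
```

View pics/g.png

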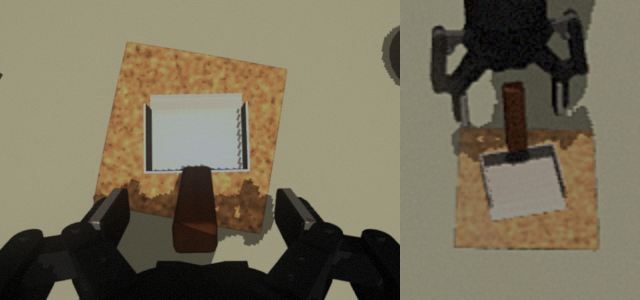

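The wrist view shows the handle (195,210) between the pads and the scoop's edges square to the image. I'll close the gripper.

Call:
arm_command(
  rows=[
    {"translation":[0,0,0],"rotation":[0,0,0]},
    {"translation":[0,0,0],"rotation":[0,0,0]},
    {"translation":[0,0,0],"rotation":[0,0,0]},
    {"translation":[0,0,0],"rotation":[0,0,0]},
    {"translation":[0,0,0],"rotation":[0,0,0]},
    {"translation":[0,0,0],"rotation":[0,0,0]},
    {"translation":[0,0,0],"rotation":[0,0,0]},
    {"translation":[0,0,0],"rotation":[0,0,0]},
  ],
  hand=0,
)

```text
t: 3.3
eef_pos: [0.5055, -0.0292, 0.2114]
orientation: [-180.0, -20.0, 19.2]
wrist_force: [-4.0, -0.5, 5.7]
grip_width: 0.229
finger_force: 58.3
```

Run:
```python
from h import *
o=where()
a=loc(TR,TY,-.040,.002)
go(scoop2tcp([o[0],o[1],.10],SY),scoop2tcp([*a,.10],TY),scoop2tcp([*a,.02],TY))
```

```text
t 3.3 scoop [0.6013 0.0041 0.0045] zyx [19.1695 -0.0169  0.0039] F [-4.0136 -0.528   5.7103] w 0.2292628481966407 ff 58.28471124172211
t 3.3 F [-4.0136 -0.528   5.7103] w 0.2292628481966407 q [ 14.  29. -15. 124.   0.   9. -69.]
tr [ 0.0327  0.0004 -0.0897] rot [ 0.08 -0.02 -0.22] rows 2.0 tcp [ 0.5057 -0.0296  0.3069]
tr [ 0.0262 -0.3514 -0.0921] rot [-10.6   -0.02  29.1 ] rows 8.0 tcp [0.3836 0.3004 0.3069]
tr [-0.0012 -0.3514 -0.0169] rot [-10.6   -0.02  29.1 ] rows 8.0 tcp [0.3836 0.3004 0.2269]
```

Call:
arm_command(
  rows=[
    {"translation":[0.009,0,-0.025],"rotation":[0,0,0]},
    {"translation":[0.02,0,-0.055],"rotation":[0,0,0]},
    {"translation":[0.0327,0,-0.09],"rotation":[0,0,0]},
    {"translation":[0.0327,-0.03,-0.09],"rotation":[-1,0,3]},
    {"translation":[0.026,-0.351,-0.092],"rotation":[-10.6,0,29.1]},
    {"translation":[0.026,-0.351,-0.092],"rotation":[-10.6,0,29.1]},
    {"translation":[0.026,-0.351,-0.092],"rotation":[-10.6,0,29.1]},
    {"translation":[0.026,-0.351,-0.092],"rotation":[-10.6,0,29.1]},
    {"translation":[0.026,-0.351,-0.092],"rotation":[-10.6,0,29.1]},
    {"translation":[0.026,-0.351,-0.092],"rotation":[-10.6,0,29.1]},
    {"translation":[0.026,-0.351,-0.092],"rotation":[-10.6,0,29.1]},
    {"translation":[0.026,-0.351,-0.092],"rotation":[-10.6,0,29.1]},
  ],
)

```text
t: 4.5
eef_pos: [0.3924, 0.276, 0.3061]
orientation: [180.0, -20.0, -11.8]
wrist_force: [1.6, -0.4, -0.7]
grip_width: 0.226
finger_force: 58.9
```

Run:
```python
from h import *
o=where()
a=loc(TR,TY,-.040,.002)
go(scoop2tcp([*a,.10],TY),scoop2tcp([*a,.02],TY),scoop2tcp([*a,.0055],TY))
t=ctrl.capture("top")["pixels"][200:320,140:250]
s=ctrl.capture("scene")["pixels"][150:300,400:550]
im=cv2.convertScaleAbs(np.hstack([cv2.resize(t,(400,436)),cv2.resize(s,(436,436))])[:,:800],alpha=1.4)
cv2.imwrite("pics/tr.png",im[:,:,::-1])
```

```text
t 4.5 scoop [0.4916 0.2552 0.0993] zyx [-11.8107  -0.0105  -0.0033] F [ 1.6469 -0.3883 -0.6588] w 0.22609275111725097 ff 58.89115869998932
t 4.5 F [ 1.6469 -0.3883 -0.6588] w 0.22609275111725097 q [ -56.   17.   14.  125.   26.   29. -166.]
tr [-0.0125 -0.0221 -0.0054] rot [ 0.01 -0.01 -0.01] rows 1.0 tcp [0.3836 0.3004 0.3069]
tr [-0.0399 -0.0221  0.0698] rot [ 0.01 -0.01 -0.01] rows 2.0 tcp [0.3836 0.3004 0.2269]
tr [-0.0449 -0.0221  0.0834] rot [ 0.01 -0.01 -0.01] rows 2.0 tcp [0.3836 0.3004 0.2124]
```

View pics/tr.png

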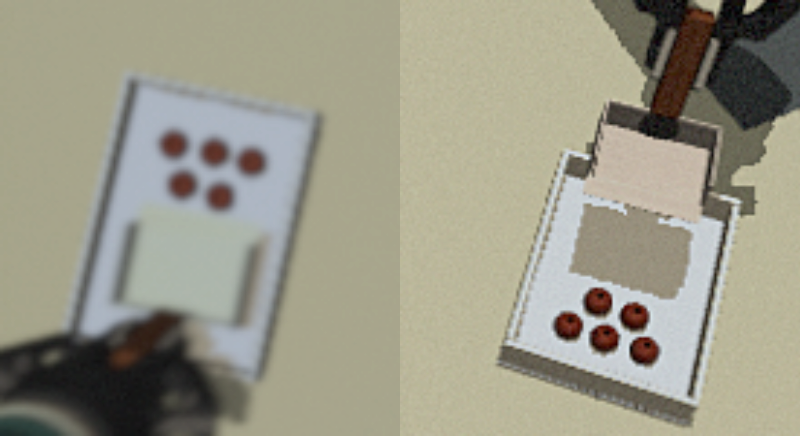

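Run:
```python
from h import *
a=loc(TR,TY,-.044,.002)
go(scoop2tcp([*a,.10],-2),scoop2tcp([*a,.04],-2),scoop2tcp([*a,.006],-2))
```

```text
t 4.6 F [ 0.1912 -0.8929 -0.8723] w 0.2235111946755939 q [ -56.   17.   13.  125.   26.   29. -166.]
tr [-0.012   0.0001 -0.0051] rot [ 2.87  0.01 -8.55] rows 2.0 tcp [0.3776 0.284  0.3069]
tr [-0.0325  0.0004  0.0513] rot [ 2.87  0.01 -8.55] rows 2.0 tcp [0.3776 0.284  0.2469]
tr [-0.0441  0.0005  0.0832] rot [ 2.87  0.01 -8.55] rows 2.0 tcp [0.3776 0.284  0.2129]
```

Call:
arm_command(
  rows=[
    {"translation":[-0.006,0,-0.0025],"rotation":[1.4,0,-4.3]},
    {"translation":[-0.012,0,-0.005],"rotation":[2.9,0,-8.6]},
    {"translation":[-0.019,0,0.015],"rotation":[2.9,0,-8.6]},
    {"translation":[-0.026,0,0.033],"rotation":[2.9,0,-8.6]},
    {"translation":[-0.0325,0,0.051],"rotation":[2.9,0,-8.6]},
    {"translation":[-0.0325,0,0.051],"rotation":[2.9,0,-8.6]},
    {"translation":[-0.0325,0,0.051],"rotation":[2.9,0,-8.6]},
  ],
)

```text
t: 5.3
eef_pos: [0.3808, 0.2768, 0.247]
orientation: [179.7, -20.0, -2.6]
wrist_force: [-0.4, 0.7, 0.1]
grip_width: 0.224
finger_force: 59.0
```

Run:
```python
from h import *
where()
a=loc(TR,TY,-.044,.002)
go(scoop2tcp([*a,.006],-2))
```

```text
t 5.3 scoop [0.4818 0.271  0.0401] zyx [-2.7421  0.0469 -0.2685] F [-0.3619  0.6871  0.0619] w 0.22391364277949524 ff 58.99066507816315
t 5.3 F [-0.3619  0.6871  0.0619] w 0.22391364277949524 q [ -57.   23.   15.  129.   29.   18. -164.]
tr [-0.015  -0.0072  0.0309] rot [ 0.51  0.05 -0.61] rows 1.0 tcp [0.3776 0.284  0.2129]
```

Call:
arm_command(
  rows=[
    {"translation":[-0.004,0,0.011],"rotation":[0,0,0]},
    {"translation":[-0.008,0,0.022],"rotation":[0,0,0]},
    {"translation":[-0.0116,0,0.032],"rotation":[0,0,0]},
    {"translation":[-0.0116,0,0.032],"rotation":[0,0,0]},
    {"translation":[-0.0116,0,0.032],"rotation":[0,0,0]},
  ],
)

```text
t: 5.8
eef_pos: [0.3812, 0.2769, 0.2138]
orientation: [179.8, -20.0, -2.7]
wrist_force: [-0.2, -0.5, -0.9]
grip_width: 0.23
finger_force: 58.9
```

Run:
```python
from h import *
where();go()
```

```text
t 5.8 scoop [0.4824 0.2714 0.007 ] zyx [-2.7566 -0.0134 -0.1662] F [-0.1857 -0.4651 -0.878 ] w 0.23043114568372547 ff 58.94332945346832
t 5.8 F [-0.1857 -0.4651 -0.878 ] w 0.23043114568372547 q [ -60.   27.   19.  129.   29.   13. -165.]
```

Call:
arm_command(
  rows=[
    {"translation":[-0.0003,0,0.001],"rotation":[0,0,0]},
    {"translation":[-0.0003,0,0.001],"rotation":[0,0,0]},
    {"translation":[-0.0003,0,0.001],"rotation":[0,0,0]},
    {"translation":[-0.0003,0,0.001],"rotation":[0,0,0]},
    {"translation":[-0.0003,0,0.001],"rotation":[0,0,0]},
    {"translation":[-0.0003,0,0.001],"rotation":[0,0,0]},
  ],
  hand=1,
)

```text
t: 6.4
eef_pos: [0.381, 0.2767, 0.212]
orientation: [179.8, -20.0, -2.7]
wrist_force: [0.3, 0.7, 0.2]
grip_width: 1.003
finger_force: 0.0
```

Call:
arm_command(
  rows=[
    {"translation":[0,0,-0.02],"rotation":[0,0,0]},
    {"translation":[0,0,-0.05],"rotation":[0,0,0]},
    {"translation":[0,0,-0.08],"rotation":[0,0,0]},
    {"translation":[0,0,-0.08],"rotation":[0,0,-90]},
    {"translation":[0,0,-0.08],"rotation":[0,0,-90]},
    {"translation":[0,0,-0.08],"rotation":[0,0,-90]},
    {"translation":[0,0,-0.08],"rotation":[0,0,-90]},
    {"translation":[0,0,-0.08],"rotation":[0,0,-90]},
    {"translation":[0,0,-0.08],"rotation":[0,0,-90]},
    {"translation":[0,0,-0.08],"rotation":[0,0,-90]},
    {"translation":[0,0,-0.08],"rotation":[0,0,-90]},
    {"translation":[0,0,-0.08],"rotation":[0,0,-90]},
  ],
)

```text
t: 7.6
eef_pos: [0.3537, 0.2782, 0.2871]
orientation: [160.4, -4.0, 75.7]
wrist_force: [-0.3, -0.0, -0.3]
grip_width: 1.004
finger_force: 0.0
```

Run:
```python
from h import *
o=np.array([.4824,.2714,.0055])
T,r=scoop2tcp(o,-2.75,0,.08); go((T,r*Ez(180)))
c=ctrl.capture("scene")["pixels"][130:330,380:620]
t=ctrl.capture("top")["pixels"][200:320,140:240]
cv2.imwrite("pics/rel.png",cv2.convertScaleAbs(np.hstack([cv2.resize(c,(480,400)),cv2.resize(t,(320,384))[:,:].repeat(1,0) if 0 else cv2.resize(t,(320,400))]),alpha=1.4)[:,:,::-1])
```

```text
t 7.6 F [-0.3434 -0.0442 -0.2649] w 1.00440555175969 q [-47.  16.  -0. 129.  37.  27. -94.]
tr [-0.0005  0.0005 -0.0003] rot [  -0.18    0.18 -102.24] rows 12.0 tcp [0.3539 0.2776 0.2875]
```

View pics/rel.png

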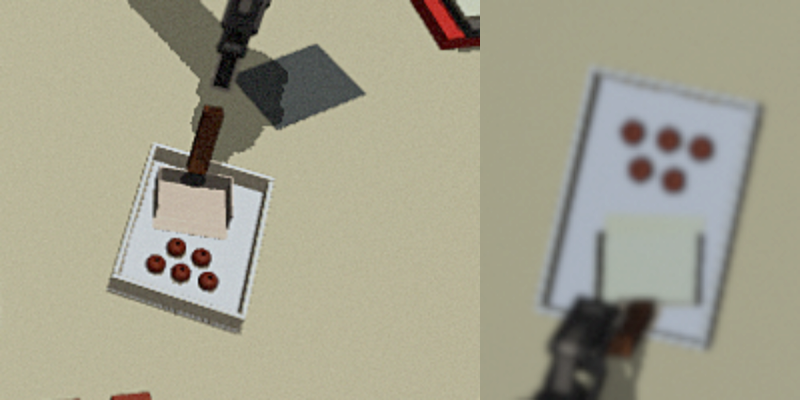

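Call:
arm_command(
  rows=[
    {"translation":[0,0,0],"rotation":[0,0,-102.2]},
    {"translation":[0,0,0],"rotation":[0,0,-102.2]},
    {"translation":[0,0,0],"rotation":[0,0,-102.2]},
    {"translation":[0,0,0],"rotation":[0,0,-102.2]},
    {"translation":[0,0,0],"rotation":[0,0,-102.2]},
    {"translation":[0,0,0],"rotation":[0,0,-102.2]},
    {"translation":[0,0,0],"rotation":[0,0,-102.2]},
    {"translation":[0,0,0],"rotation":[0,0,-102.2]},
    {"translation":[0,0,0],"rotation":[0,0,-102.2]},
    {"translation":[0,0,0],"rotation":[0,0,-102.2]},
    {"translation":[0,0,0],"rotation":[0,0,-102.2]},
    {"translation":[0,0,0],"rotation":[0,0,-102.2]},
  ],
)

```text
t: 8.9
eef_pos: [0.3537, 0.2782, 0.2871]
orientation: [-179.9, 20.0, 176.9]
wrist_force: [-0.3, -0.9, -0.1]
grip_width: 1.006
finger_force: 0.0
```

```bash
sed -i 's/return Ez(yaw)\*Ey(pitch)\*Ey(-20)\*R.from_euler("x",180,degrees=True)/return Ez(yaw)*Ey(pitch)*Ey(-20)*R.from_euler("y",180,degrees=True)/; s/S=r\*R.from_euler("x",180,degrees=True)\*Ey(20)/S=r*R.from_euler("y",-180,degrees=True)*Ey(20)/' h.py
python3 - <<'E'
from h import *
a,b=at("scene",457,244,.0065),at("scene",494,249,.0065);print(a,b,(a+b)/2)
o=np.array([.4824,.2714,.0055])
where();go(scoop2tcp(o,-2.75,0,.08),scoop2tcp(o,-2.75))
w=ctrl.capture("wrist")["pixels"];cv2.imwrite("pics/w2.png",cv2.resize(w,(400,300))[:,:,::-1])
E
```

```text
[0.5165 0.2358 0.0065] [0.5161 0.3113 0.0065] [0.5163 0.2736 0.0065]
t 8.9 scoop [0.4548 0.2723 0.0802] zyx [-3.0981  0.0264 -0.1071] F [-0.2909 -0.8922 -0.0681] w 1.0061261127160248 ff 0.0
t 8.9 F [-0.2909 -0.8922 -0.0681] w 1.0061261127160248 q [-30.  18. -19. 128.  46.  30.  -0.]
tr [-0.0003 -0.0006 -0.0004] rot [-0.22 -0.03 -0.29] rows 1.0 tcp [0.3539 0.2776 0.2875]
tr [-0.0004 -0.0003  0.0796] rot [-0.22 -0.03 -0.29] rows 2.0 tcp [0.3812 0.2763 0.2124]
```

View pics/w2.png

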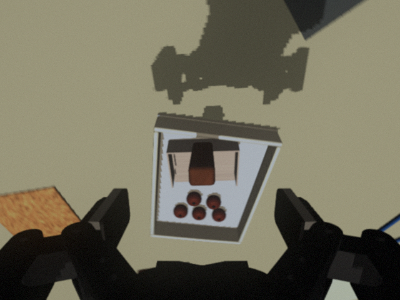

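Call:
arm_command(
  rows=[
    {"translation":[0,0,0.03],"rotation":[0,0,-0.3]},
    {"translation":[0,0,0.06],"rotation":[0,0,-0.3]},
    {"translation":[0,0,0.08],"rotation":[0,0,-0.3]},
    {"translation":[0,0,0.08],"rotation":[0,0,-0.3]},
  ],
)

```text
t: 9.35
eef_pos: [0.3809, 0.2759, 0.2099]
orientation: [-179.7, 19.8, 176.9]
wrist_force: [-0.5, 0.1, -0.1]
grip_width: 1.001
finger_force: 0.0
```

Call:
arm_command(
  rows=[
    {"translation":[0,0,0],"rotation":[0,0,0]},
    {"translation":[0,0,0],"rotation":[0,0,0]},
    {"translation":[0,0,0],"rotation":[0,0,0]},
    {"translation":[0,0,0],"rotation":[0,0,0]},
    {"translation":[0,0,0],"rotation":[0,0,0]},
    {"translation":[0,0,0],"rotation":[0,0,0]},
    {"translation":[0,0,0],"rotation":[0,0,0]},
    {"translation":[0,0,0],"rotation":[0,0,0]},
  ],
  hand=0,
)

```text
t: 10.15
eef_pos: [0.381, 0.277, 0.2129]
orientation: [-179.9, 20.1, 177.1]
wrist_force: [-2.8, -0.9, 5.6]
grip_width: 0.228
finger_force: 58.4
```

Run:
```python
from h import *
o=where();z=o[2]
a=loc(TR,TY,-.040,.002)
go(scoop2tcp([*a,z+.003],TY),scoop2tcp([*a,z],TY,2))
```

```text
t 10.15 scoop [0.4823 0.2716 0.0061] zyx [-2.8899 -0.0501 -0.0863] F [-2.7545 -0.8721  5.5806] w 0.2283826574006368 ff 58.41736435890198
t 10.15 F [-2.7545 -0.8721  5.5806] w 0.2283826574006368 q [-35.  27. -11. 128.  61.  23. -14.]
tr [-0.0024  0.0234 -0.0024] rot [2.97 0.06 8.4 ] rows 2.0 tcp [0.3836 0.3004 0.216 ]
tr [-0.0093  0.0223 -0.0004] rot [2.82 2.05 8.45] rows 2.0 tcp [0.3907 0.2989 0.2164]
```

Call:
arm_command(
  rows=[
    {"translation":[-0.0012,0.0,-0.003],"rotation":[0,0,0]},
    {"translation":[-0.0024,0.012,-0.0024],"rotation":[1.5,0,4.2]},
    {"translation":[-0.0024,0.0234,-0.0024],"rotation":[3,0,8.4]},
    {"translation":[-0.0024,0.0234,-0.0024],"rotation":[3,0,8.4]},
    {"translation":[-0.0024,0.0234,-0.0024],"rotation":[3,0,8.4]},
  ],
)

```text
t: 10.65
eef_pos: [0.3835, 0.2997, 0.2149]
orientation: [-179.8, 20.0, 168.3]
wrist_force: [0.6, 0.1, -0.8]
grip_width: 0.227
finger_force: 58.6
```

Run:
```python
from h import *
o=where();z=.0062
go(*[scoop2tcp([*loc(TR,TY,x,.002),z+.0005],TY,2) for x in(-.04,-.02,.02,.04,.05,.056)])
```

```text
t 10.65 scoop [0.4825 0.2786 0.0081] zyx [-11.7221   0.007   -0.1457] F [ 0.6385  0.1116 -0.7998] w 0.22703869286260195 ff 58.56138288974762
t 10.65 F [ 0.6385  0.1116 -0.7998] w 0.22703869286260195 q [-37.  28. -12. 125.  56.  28. -18.]
tr [-0.0075  0.0007  0.0006] rot [-0.11  1.99  0.12] rows 1.0 tcp [0.3907 0.2989 0.217 ]
tr [-0.0263  0.0007  0.0074] rot [-0.11  1.99  0.12] rows 1.0 tcp [0.4103 0.2948 0.217 ]
tr [-0.0639  0.0006  0.0211] rot [-0.11  1.99  0.12] rows 2.0 tcp [0.4494 0.2866 0.217 ]
tr [-0.0827  0.0006  0.0279] rot [-0.11  1.99  0.12] rows 2.0 tcp [0.469  0.2825 0.217 ]
tr [-0.0921  0.0006  0.0313] rot [-0.11  1.99  0.12] rows 2.0 tcp [0.4788 0.2805 0.217 ]
tr [-0.0977  0.0006  0.0334] rot [-0.11  1.99  0.12] rows 3.0 tcp [0.4847 0.2792 0.217 ]
```

Call:
arm_command(
  rows=[
    {"translation":[-0.0075,0.0007,0.0006],"rotation":[0,2,0]},
    {"translation":[-0.017,0.0007,0.004],"rotation":[0,2,0]},
    {"translation":[-0.0263,0.0007,0.0074],"rotation":[0,2,0]},
    {"translation":[-0.0357,0.0007,0.0108],"rotation":[0,2,0]},
    {"translation":[-0.0451,0.0007,0.0142],"rotation":[0,2,0]},
    {"translation":[-0.0545,0.0007,0.0176],"rotation":[0,2,0]},
    {"translation":[-0.0639,0.0006,0.0211],"rotation":[0,2,0]},
    {"translation":[-0.0733,0.0006,0.0245],"rotation":[0,2,0]},
    {"translation":[-0.0733,0.0006,0.0245],"rotation":[0,2,0]},
  ],
)

```text
t: 11.55
eef_pos: [0.461, 0.2839, 0.217]
orientation: [-179.9, 18.1, 168.1]
wrist_force: [-0.0, -0.5, -0.8]
grip_width: 0.229
finger_force: 58.5
```

Run:
```python
from h import *
o=where();z=.0062
go(*[scoop2tcp([*loc(TR,TY,x,.002),z+.0005],TY,2) for x in(.03,.04,.05,.056)])
c=ctrl.capture("scene")["pixels"][170:310,410:550];t=ctrl.capture("top")["pixels"][200:320,140:240]
cv2.imwrite("pics/s1.png",cv2.convertScaleAbs(np.hstack([cv2.resize(c,(450,450)),cv2.resize(t,(350,450))]),alpha=1.4)[:,:,::-1])
```

```text
t 11.55 scoop [0.5531 0.264  0.0068] zyx [-11.9572   1.9486  -0.1133] F [-0.0253 -0.4841 -0.7532] w 0.22869109779486382 ff 58.53376507759094
t 11.55 F [-0.0253 -0.4841 -0.7532] w 0.22869109779486382 q [-27.  32. -14. 117.  49.  29.  -4.]
tr [ 0.0018  0.0002 -0.0006] rot [-0.16  0.05 -0.11] rows 1.0 tcp [0.4592 0.2846 0.217 ]
tr [-0.0077  0.0003  0.0025] rot [-0.16  0.05 -0.11] rows 1.0 tcp [0.469  0.2825 0.217 ]
tr [-0.0172  0.0003  0.0056] rot [-0.16  0.05 -0.11] rows 1.0 tcp [0.4788 0.2805 0.217 ]
tr [-0.0229  0.0003  0.0075] rot [-0.16  0.05 -0.11] rows 1.0 tcp [0.4847 0.2792 0.217 ]
```

View pics/s1.png

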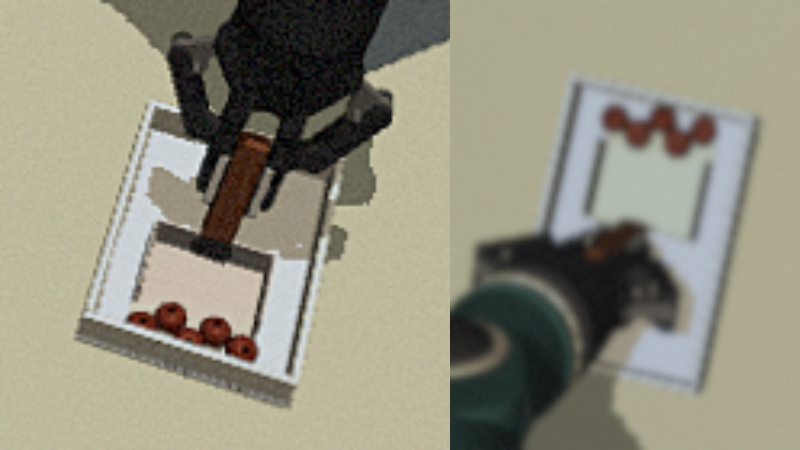

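Run:
```python
from h import *
z=.0062
go(*[scoop2tcp([*loc(TR,TY,x,-.004),z+.0005],TY,2) for x in(.033,.04,.05,.056)])
```

```text
t 11.65 F [ 1.038  -1.0303  1.3832] w 0.22677889317049363 q [-27.  32. -14. 117.  49.  29.  -4.]
tr [-0.0022 -0.0059  0.0007] rot [-0.14  0.02 -0.03] rows 1.0 tcp [0.4609 0.2781 0.217 ]
tr [-0.0089 -0.0059  0.0029] rot [-0.14  0.02 -0.03] rows 1.0 tcp [0.4678 0.2766 0.217 ]
tr [-0.0184 -0.0059  0.0059] rot [-0.14  0.02 -0.03] rows 1.0 tcp [0.4776 0.2746 0.217 ]
tr [-0.0241 -0.0059  0.0078] rot [-0.14  0.02 -0.03] rows 1.0 tcp [0.4835 0.2734 0.217 ]
```

Call:
arm_command(
  rows=[
    {"translation":[-0.001,-0.003,0.0003],"rotation":[0,0,0]},
    {"translation":[-0.001,-0.006,0.0003],"rotation":[0,0,0]},
    {"translation":[-0.005,-0.006,0.0016],"rotation":[0,0,0]},
    {"translation":[-0.009,-0.006,0.003],"rotation":[0,0,0]},
    {"translation":[-0.0135,-0.006,0.0044],"rotation":[0,0,0]},
    {"translation":[-0.0184,-0.006,0.006],"rotation":[0,0,0]},
    {"translation":[-0.0184,-0.006,0.006],"rotation":[0,0,0]},
  ],
)

```text
t: 12.35
eef_pos: [0.4741, 0.276, 0.2172]
orientation: [-179.8, 17.8, 168.4]
wrist_force: [-19.4, -1.0, 17.8]
grip_width: 0.226
finger_force: 61.7
```

Run:
```python
from h import *
o=where();d=Ez(-TY).apply([*(o[:2]-TR),0]);print("tray frame",d)
c=ctrl.capture("scene")["pixels"][170:310,410:550];t=ctrl.capture("top")["pixels"][200:320,140:240]
cv2.imwrite("pics/s2.png",cv2.convertScaleAbs(np.hstack([cv2.resize(c,(450,450)),cv2.resize(t,(350,450))]),alpha=1.4)[:,:,::-1])
```

```text
t 12.35 scoop [0.5653 0.2563 0.0066] zyx [-11.7005   2.2023  -0.2133] F [-19.3575  -0.9972  17.7842] w 0.22574182800826376 ff 61.691672801971436
tray frame [ 0.0456 -0.004   0.    ]
```

View pics/s2.png

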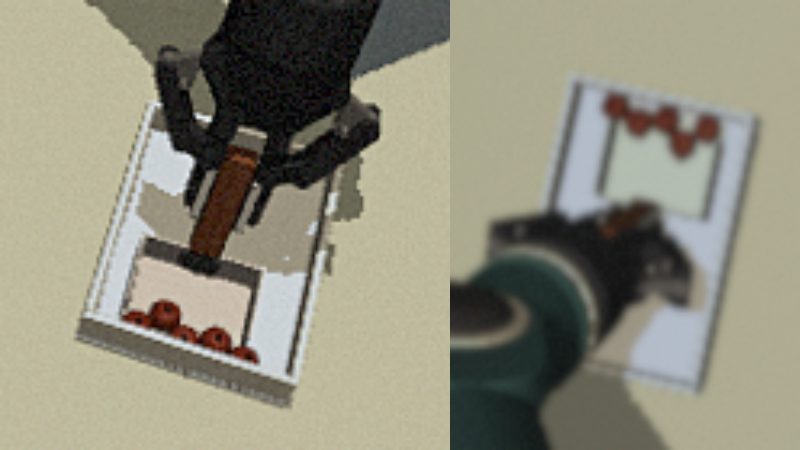

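Run:
```python
from h import *
z=.0064
go(*[scoop2tcp([*loc(TR,TY,x,-.004),z+.032*np.sin(np.radians(-p))],TY,p) for x,p in((.049,0),(.049,-4),(.048,-8),(.047,-12))],
 *[scoop2tcp([*loc(TR,TY,.04,-.004),h],TY,-12) for h in(.03,.11)])
```

```text
t 12.45 F [-19.147   -1.528   17.9388] w 0.2271497942244348 q [-25.  32. -15. 116.  49.  29.  -1.]
tr [ 0.0056 -0.0006  0.0023] rot [-0.15 -2.19  0.18] rows 1.0 tcp [0.4695 0.2763 0.2133]
tr [ 0.0207 -0.0006  0.0031] rot [-0.15 -6.19  0.19] rows 1.0 tcp [0.4556 0.2792 0.2079]
tr [ 0.0366 -0.0005  0.0046] rot [ -0.14 -10.19   0.19] rows 2.0 tcp [0.4413 0.2822 0.2016]
tr [ 0.0521 -0.0004  0.0073] rot [ -0.14 -14.19   0.2 ] rows 2.0 tcp [0.4276 0.285  0.1943]
tr [ 0.0536 -0.0005 -0.011 ] rot [ -0.14 -14.19   0.2 ] rows 2.0 tcp [0.4207 0.2865 0.2113]
tr [ 0.0291 -0.0008 -0.0872] rot [ -0.14 -14.19   0.2 ] rows 2.0 tcp [0.4207 0.2865 0.2913]
```

Call:
arm_command(
  rows=[
    {"translation":[0.007,0,0.0015],"rotation":[0,-2,0]},
    {"translation":[0.0155,0,0.0018],"rotation":[0,-4.2,0]},
    {"translation":[0.0235,0,0.002],"rotation":[0,-6.2,0]},
    {"translation":[0.0315,0,0.0027],"rotation":[0,-8.2,0]},
    {"translation":[0.0395,0,0.0035],"rotation":[0,-10.2,0]},
    {"translation":[0.0475,0,0.0047],"rotation":[0,-12.2,0]},
    {"translation":[0.055,0,0.006],"rotation":[0,-14.2,0]},
    {"translation":[0.055,0,0.006],"rotation":[0,-14.2,0]},
  ],
)

```text
t: 13.25
eef_pos: [0.4271, 0.2855, 0.1937]
orientation: [-179.7, 32.2, 168.4]
wrist_force: [-0.8, 0.2, -0.7]
grip_width: 0.229
finger_force: 58.6
```

Run:
```python
from h import *
o=where();d=Ez(-TY).apply([*(o[:2]-TR),0]);print("tray frame",d)
go(scoop2tcp([*loc(TR,TY,.044,-.004),.03],TY,-12),scoop2tcp([*loc(TR,TY,.044,-.004),.11],TY,-12))
for n in("scene","top"):
    im=ctrl.capture(n)["pixels"].astype(int);r,g,b=im[...,0],im[...,1],im[...,2]
    m=((r>1.8*g)&(r>1.8*b)&(r>60)).astype(np.uint8)
    k,l,st,c=cv2.connectedComponentsWithStats(m)
    for i in range(1,k):
        u,v=c[i]
        if st[i,4]>4 and ((n=="scene" and 430<u<520 and 200<v<300) or (n=="top" and 160<u<230 and 215<v<310)):print(n,c[i].round(1),st[i,2:],at(n,u,v,.02)[:2])
```

```text
t 13.25 scoop [0.5667 0.2558 0.0129] zyx [-11.6604 -12.195   -0.2331] F [-0.8223  0.2158 -0.6963] w 0.22926666032478626 ff 58.64313840866089
tray frame [ 0.0471 -0.0041  0.    ]
t 13.25 F [-0.8223  0.2158 -0.6963] w 0.22926666032478626 q [-47.  32.   3. 125.  81.  25. -42.]
tr [-0.0073 -0.0004 -0.0162] rot [-0.15  0.2   0.2 ] rows 1.0 tcp [0.4246 0.2856 0.2113]
tr [-0.0499 -0.0007 -0.0839] rot [-0.15  0.2   0.2 ] rows 2.0 tcp [0.4246 0.2856 0.2913]
scene [481.2 232. ] [3 5 5] [0.4875 0.2821]
scene [462.1 263.7] [ 7  7 29] [0.5716 0.2436]
scene [453.7 266.1] [ 8  7 33] [0.5799 0.2273]
scene [468.6 270.1] [ 8  7 32] [0.5842 0.2563]
scene [478.9 271.5] [ 8  8 32] [0.5839 0.2764]
scene [495.7 281.7] [ 6  6 23] [0.6017 0.3082]
top [178.1 228.4] [ 3  4 11] [0.5991 0.3084]
top [192.5 232.8] [ 4  4 13] [0.5884 0.2735]
top [200.2 232.2] [ 5  5 15] [0.59   0.2549]
top [212.4 234.2] [ 4  5 16] [0.5852 0.2256]
top [205.4 239.1] [ 4  5 15] [0.5734 0.242 ]
```

Run:
```python
from h import *
go(scoop2tcp([*loc(TR,TY,.042,-.004),.025],TY,-20),scoop2tcp([*loc(TR,TY,.035,-.004),.12],TY,-20))
```

```text
t 13.35 F [-0.2134 -0.0122 -2.5735] w 0.22280530876249507 q [-47.  32.   3. 125.  81.  25. -42.]
tr [ 0.0297 -0.0002 -0.0076] rot [-0.13 -7.85  0.08] rows 1.0 tcp [0.3993 0.2909 0.1847]
tr [-0.0149 -0.0005 -0.0918] rot [-0.13 -7.85  0.08] rows 2.0 tcp [0.3925 0.2924 0.2797]
```

Call:
arm_command(
  rows=[
    {"translation":[0.01,0,-0.003],"rotation":[0,-2.6,0]},
    {"translation":[0.02,0,-0.006],"rotation":[0,-5.2,0]},
    {"translation":[0.03,0,-0.009],"rotation":[0,-7.8,0]},
    {"translation":[0.03,0,-0.009],"rotation":[0,-7.8,0]},
    {"translation":[0.022,0,-0.024],"rotation":[0,-7.8,0]},
    {"translation":[0.01,0,-0.045],"rotation":[0,-7.8,0]},
    {"translation":[0,0,-0.064],"rotation":[0,-7.8,0]},
    {"translation":[-0.01,0,-0.082],"rotation":[0,-7.8,0]},
    {"translation":[-0.015,0,-0.092],"rotation":[0,-7.8,0]},
    {"translation":[-0.015,0,-0.092],"rotation":[0,-7.8,0]},
  ],
)

```text
t: 14.35
eef_pos: [0.3935, 0.2927, 0.2822]
orientation: [179.8, 40.0, 168.0]
wrist_force: [0.5, 0.2, -1.4]
grip_width: 0.227
finger_force: 58.8
```

```bash
cat >> h.py <<'E'
def beads(zz):
    for n in("scene","top"):
        im=ctrl.capture(n)["pixels"].astype(int);r,g,b=im[...,0],im[...,1],im[...,2]
        m=((r>1.8*g)&(r>1.8*b)&(r>60)).astype(np.uint8)
        k,l,st,c=cv2.connectedComponentsWithStats(m)
        for i in range(1,k):
            if 9<st[i,4]<60:print(n,c[i].round(1),st[i,4],*[at(n,*c[i],z)[:2] for z in zz])
E
python3 - <<'E'
from h import *
o=where();go()
beads((.02,.12))
E
```

```text
t 14.35 scoop [0.556  0.2587 0.1226] zyx [-11.9665 -20.0433   0.1284] F [ 0.4971  0.164  -1.4253] w 0.22691671668320057 ff 58.79467785358429
t 14.35 F [ 0.4971  0.164  -1.4253] w 0.22691671668320057 q [-53.  21.   4. 128.  75.  34. -38.]
scene [292.9   1.6] 16 [-0.3141 -0.2872] [-0.1376 -0.2435]
scene [297.2   6.4] 34 [-0.2891 -0.2681] [-0.1157 -0.2268]
scene [628.3   4. ] 15 [-0.5062  0.7735] [-0.3055  0.6839]
scene [270.7   6.2] 12 [-0.2768 -0.3501] [-0.105  -0.2984]
scene [624.5   9.9] 21 [-0.4662  0.7534] [-0.2706  0.6662]
scene [622.   17.9] 14 [-0.4151  0.7357] [-0.2259  0.6508]
scene [622.8  23.8] 13 [-0.3807  0.7313] [-0.1958  0.647 ]
scene [617.5  27.9] 24 [-0.3539  0.7103] [-0.1724  0.6286]
scene [624.8  32.8] 18 [-0.3308  0.7276] [-0.1522  0.6437]
scene [611.6  33.2] 14 [-0.32    0.6864] [-0.1427  0.6077]
scene [618.4  41.3] 44 [-0.2803  0.699 ] [-0.108   0.6187]
scene [609.3  44.2] 43 [-0.259   0.6689] [-0.0894  0.5924]
scene [617.7  49. ] 14 [-0.2393  0.6895] [-0.0722  0.6104]
scene [503.6 173.1] 12 [0.313  0.3351] [0.4107 0.3006]
scene [500.7 180.2] 22 [0.3359 0.3278] [
[... 1917 characters left out ...]
 [ 1.0783 -0.3567]
scene [ 76.  475.8] 29 [ 1.0604 -0.3372] [ 1.064  -0.2871]
scene [107.2 474.9] 25 [ 1.0498 -0.2894] [ 1.0548 -0.2454]
scene [140.5 476.1] 12 [ 1.0416 -0.2377] [ 1.0476 -0.2002]
scene [119.8 477.3] 10 [ 1.0493 -0.2687] [ 1.0544 -0.2273]
scene [147.8 477.1] 15 [ 1.0409 -0.226 ] [ 1.047 -0.19 ]
scene [156.7 475.8] 11 [ 1.0366 -0.213 ] [ 1.0432 -0.1786]
scene [  4.  477.8] 15 [ 1.0855 -0.4483] [ 1.086  -0.3842]
scene [ 52.9 477.7] 12 [ 1.0699 -0.3717] [ 1.0724 -0.3174]
top [187.2 234.1] 11 [0.5854 0.2861] [0.5764 0.2604]
top [200.3 236.8] 14 [0.579  0.2544] [0.5706 0.2314]
top [177.5 238.8] 11 [0.5739 0.3092] [0.5659 0.2816]
top [190.4 254.8] 19 [0.5357 0.2771] [0.5309 0.2522]
```

```bash
cat >> h.py <<'E'
YP=-85
def pour(p,z,x=0,y=.02):
    S=Ez(YP)*Ey(p);P=np.array([*loc(CA,CY,x,y),z])
    return scoop2tcp(P-S.apply([.032,0,0]),YP,p)
E
python3 - <<'E'
from h import *
W=scoop2tcp([.48,-.03,.12],YP,-18)
go(W,pour(-10,.1),pour(0,.08),pour(55,.06))
E
```

```text
t 14.45 F [-0.492   0.6621 -1.602 ] w 0.2279824989524998 q [-53.  21.   4. 128.  75.  34. -38.]
tr [-0.0838 -0.1441  0.0637] rot [45.94  1.73 56.86] rows 9.0 tcp [0.466  0.1297 0.2854]
tr [-0.114  -0.3606  0.0957] rot [41.91  8.61 59.99] rows 9.0 tcp [ 0.4641 -0.0912  0.2806]
tr [-0.1256 -0.3931  0.0972] rot [36.65 17.21 63.63] rows 9.0 tcp [ 0.467  -0.125   0.2869]
tr [-0.1765 -0.6096  0.1389] rot [ 3.32 63.99 77.84] rows 13.0 tcp [ 0.4868 -0.3505  0.2879]
```

Call:
arm_command(
  rows=[
    {"translation":[-0.003,-0.005,0.002],"rotation":[1.5,0,1.9]},
    {"translation":[-0.009,-0.015,0.007],"rotation":[5,0.2,6.2]},
    {"translation":[-0.017,-0.029,0.013],"rotation":[9.2,0.3,11.4]},
    {"translation":[-0.025,-0.043,0.019],"rotation":[13.8,0.5,17.1]},
    {"translation":[-0.034,-0.058,0.026],"rotation":[18.4,0.7,22.8]},
    {"translation":[-0.042,-0.072,0.032],"rotation":[23,0.9,28.4]},
    {"translation":[-0.05,-0.086,0.038],"rotation":[27.6,1,34.1]},
    {"translation":[-0.059,-0.101,0.045],"rotation":[32.2,1.2,39.8]},
    {"translation":[-0.067,-0.115,0.051],"rotation":[36.8,1.4,45.5]},
    {"translation":[-0.076,-0.13,0.058],"rotation":[41.4,1.6,51.2]},
    {"translation":[-0.084,-0.144,0.064],"rotation":[45.9,1.7,56.9]},
    {"translation":[-0.084,-0.144,0.064],"rotation":[45.9,1.7,56.9]},
  ],
)

```text
t: 15.65
eef_pos: [0.4669, 0.1276, 0.2848]
orientation: [180.0, 38.2, 94.6]
wrist_force: [-0.4, 0.3, -1.6]
grip_width: 0.224
finger_force: 58.8
```

Run:
```python
from h import *
where();go(pour(-12,.1),pour(0,.08))
```

```text
t 15.65 scoop [ 0.48   -0.0326  0.1198] zyx [-85.3583 -18.177    0.025 ] F [-0.3895  0.2789 -1.6279] w 0.2244279270715242 ff 58.75295162200928
t 15.65 F [-0.3895  0.2789 -1.6279] w 0.2244279270715242 q [-39.  26.  13. 119.  35.  58. -47.]
tr [-0.1602 -0.0206  0.1388] rot [-0.18  6.18 -0.3 ] rows 5.0 tcp [ 0.4635 -0.0851  0.2746]
tr [-0.1993 -0.0204  0.154 ] rot [-0.15 18.18 -0.32] rows 6.0 tcp [ 0.467  -0.125   0.2869]
```

Call:
arm_command(
  rows=[
    {"translation":[-0.008,-0.001,0.007],"rotation":[0,0.3,0]},
    {"translation":[-0.025,-0.003,0.022],"rotation":[0,0.9,0]},
    {"translation":[-0.045,-0.006,0.039],"rotation":[0,1.7,0]},
    {"translation":[-0.068,-0.009,0.059],"rotation":[0,2.6,0]},
    {"translation":[-0.091,-0.012,0.079],"rotation":[0,3.5,0]},
    {"translation":[-0.114,-0.015,0.099],"rotation":[0,4.4,0]},
    {"translation":[-0.135,-0.018,0.117],"rotation":[0,5.2,0]},
    {"translation":[-0.152,-0.02,0.132],"rotation":[0,5.9,0]},
    {"translation":[-0.16,-0.0205,0.139],"rotation":[0,6.2,0]},
    {"translation":[-0.16,-0.0205,0.139],"rotation":[0,6.2,0]},
  ],
)

```text
t: 16.65
eef_pos: [0.4637, -0.0832, 0.2744]
orientation: [179.9, 31.8, 95.0]
wrist_force: [-0.9, 1.3, -1.4]
grip_width: 0.226
finger_force: 58.8
```

Run:
```python
from h import *
where();go(*[pour(p,z) for p,z in((-4,.09),(4,.08),(12,.075),(20,.07),(28,.065),(36,.062),(44,.06),(52,.06),(58,.06))])
```

```text
t 16.65 scoop [ 0.4762 -0.2243  0.0927] zyx [-84.9952 -11.8499   0.0456] F [-0.9398  1.3183 -1.4344] w 0.2261745085843376 ff 58.75774383544922
t 16.65 F [-0.9398  1.3183 -1.4344] w 0.2261745085843376 q [-20.  23.  20. 126.  41.  38. -31.]
tr [-0.0303 -0.0003  0.0039] rot [ 0.05  7.85 -0.01] rows 1.0 tcp [ 0.4658 -0.111   0.2871]
tr [-0.0594 -0.0003  0.0118] rot [ 0.05 15.85 -0.01] rows 2.0 tcp [ 0.4683 -0.1397  0.2957]
tr [-0.0908 -0.0003  0.0203] rot [ 0.05 23.85 -0.  ] rows 3.0 tcp [ 0.471  -0.1708  0.3051]
tr [-0.1214 -0.0003  0.0335] rot [ 0.05 31.85  0.  ] rows 4.0 tcp [ 0.4739 -0.2035  0.31  ]
tr [-0.1503 -0.0003  0.0512] rot [ 0.05 39.85  0.  ] rows 5.0 tcp [ 0.4769 -0.2373  0.3102]
tr [-0.1781 -0.0003  0.0714] rot [ 0.05 47.85  0.01] rows 6.0 tcp [ 0.4798 -0.2715  0.3077]
tr [-0.2037 -0.0003  0.0948] rot [ 0.05 55.85  0.01] rows 7.0 tcp [ 0.4828 -0.3054  0.3014]
tr [-0.2271 -0.0004  0.1199] rot [ 0.05 63.85  0.02] rows 8.0 tcp [ 0.4857 -0.3384  0.2924]
tr [-0.2423 -0.0004  0.1407] rot [ 0.05 69.85  0.02] rows 9.0 tcp [ 0.4878 -0.3622  0.2827]
```

Call:
arm_command(
  rows=[
    {"translation":[-0.03,0,0.004],"rotation":[0,7.9,0]},
    {"translation":[-0.059,0,0.012],"rotation":[0,15.9,0]},
    {"translation":[-0.075,0,0.016],"rotation":[0,19.9,0]},
    {"translation":[-0.091,0,0.02],"rotation":[0,23.9,0]},
    {"translation":[-0.106,0,0.027],"rotation":[0,27.9,0]},
    {"translation":[-0.121,0,0.0335],"rotation":[0,31.9,0]},
    {"translation":[-0.15,0,0.051],"rotation":[0,39.9,0]},
    {"translation":[-0.178,0,0.0714],"rotation":[0,47.9,0]},
    {"translation":[-0.204,0,0.095],"rotation":[0,55.9,0]},
    {"translation":[-0.227,0,0.12],"rotation":[0,63.9,0]},
    {"translation":[-0.227,0,0.12],"rotation":[0,63.9,0]},
    {"translation":[-0.227,0,0.12],"rotation":[0,63.9,0]},
  ],
)

```text
t: 17.85
eef_pos: [0.4871, -0.3371, 0.291]
orientation: [-180.0, -32.1, 95.1]
wrist_force: [0.3, 1.4, -1.1]
grip_width: 0.223
finger_force: 58.9
```

Call:
arm_command(
  rows=[
    {"translation":[0,0,0],"rotation":[0,0,0]},
    {"translation":[0,0,0],"rotation":[0,0,0]},
    {"translation":[0,0,0],"rotation":[0,0,0]},
  ],
)

```text
t: 18.15
eef_pos: [0.4876, -0.3359, 0.2933]
orientation: [179.8, -32.0, 95.3]
wrist_force: [0.2, 0.0, 0.0]
grip_width: 0.223
finger_force: 58.9
```

Run:
```python
from h import *
where();go(pour(20,.12),pour(0,.12,0,.08),scoop2tcp([*loc(CA,CY,0,.16),.12],YP,0))
```

```text
t 18.15 scoop [ 0.4789 -0.2356  0.0861] zyx [-84.5839  52.0022   0.2275] F [0.205  0.0149 0.0218] w 0.2225144329470356 ff 58.8907527923584
t 18.15 F [0.205  0.0149 0.0218] w 0.2225144329470356 q [ 39.  35.  -4.  98. -23.  71.  53.]
tr [ 0.1482 -0.0014  0.014 ] rot [  0.07 -32.     0.27] rows 4.0 tcp [ 0.4739 -0.2035  0.36  ]
tr [0.2448 0.021  0.1134] rot [  0.12 -52.     0.26] rows 7.0 tcp [ 0.484  -0.0675  0.3269]
tr [0.2806 0.0504 0.136 ] rot [  0.12 -52.     0.26] rows 7.0 tcp [ 0.5093 -0.0226  0.3269]
```

Call:
arm_command(
  rows=[
    {"translation":[0.037,0,0.0035],"rotation":[0,-8,0]},
    {"translation":[0.074,0,0.007],"rotation":[0,-16,0]},
    {"translation":[0.111,0,0.01],"rotation":[0,-24,0]},
    {"translation":[0.148,-0.001,0.014],"rotation":[0,-32,0]},
    {"translation":[0.18,0.006,0.047],"rotation":[0,-38.5,0]},
    {"translation":[0.213,0.013,0.08],"rotation":[0,-45,0.1]},
    {"translation":[0.245,0.021,0.113],"rotation":[0,-52,0.3]},
    {"translation":[0.281,0.05,0.136],"rotation":[0,-52,0.3]},
    {"translation":[0.281,0.05,0.136],"rotation":[0,-52,0.3]},
    {"translation":[0.281,0.05,0.136],"rotation":[0,-52,0.3]},
  ],
)

```text
t: 19.15
eef_pos: [0.5097, -0.0205, 0.3267]
orientation: [179.9, 19.9, 95.1]
wrist_force: [0.6, -0.1, -1.0]
grip_width: 0.226
finger_force: 59.1
```

Run:
```python
from h import *
where();go(scoop2tcp([*MAT,.1],9),scoop2tcp([*MAT,.03],9))
t=ctrl.capture("top")["pixels"][225:315,390:480];s=ctrl.capture("scene")["pixels"][140:230,160:265]
cv2.imwrite("pics/case.png",np.hstack([cv2.resize(t,(380,380)),cv2.resize(s,(420,380))])[:,:,::-1])
beads_=0
im=t.astype(int);m=((im[...,0]>1.8*im[...,1])&(im[...,0]<200)).sum();print(m)
```

```text
t 19.15 scoop [ 0.5192 -0.1209  0.1196] zyx [-84.8382   0.1289   0.1147] F [ 0.5733 -0.0718 -1.0331] w 0.22585604162462805 ff 59.08440291881561
t 19.15 F [ 0.5733 -0.0718 -1.0331] w 0.22585604162462805 q [-11.  20.   4. 116.  25.  47. -19.]
tr [ 0.0214 -0.0099  0.0133] rot [-31.91  -0.   -88.25] rows 11.0 tcp [ 0.4984 -0.0058  0.3069]
tr [ 0.0452 -0.0101  0.0791] rot [-31.91  -0.   -88.25] rows 11.0 tcp [ 0.4984 -0.0058  0.2369]
132
```

View pics/case.png

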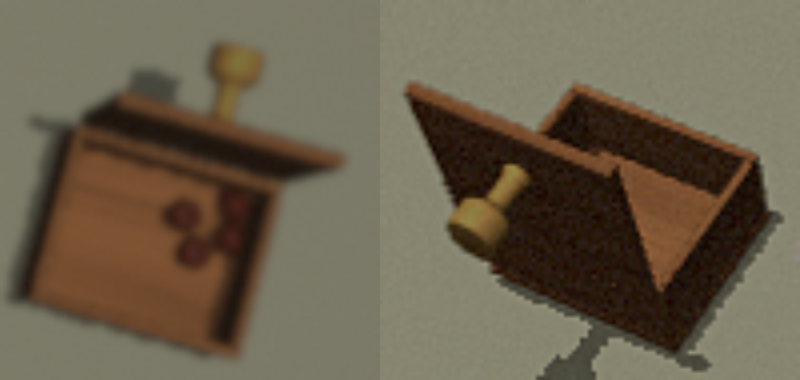

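The case view shows four beads inside (around (185,215), (235,200), (230,240), (195,250)); the lid is still open. Next I'll place the scoop on the mat.

Run:
```python
from h import *
go(*[scoop2tcp([*MAT,z],-81.3) for z in(.1,.03,.006)])
```

```text
t 19.25 F [-0.4534  0.1125 -1.971 ] w 0.2251939386200592 q [-10.  19.   5. 116.  25.  47. -19.]
tr [ 0.1272  0.0854 -0.0251] rot [-1.31 -0.03 -3.72] rows 4.0 tcp [0.5832 0.1101 0.3069]
tr [0.1511 0.0853 0.0406] rot [-1.31 -0.03 -3.72] rows 4.0 tcp [0.5832 0.1101 0.2369]
tr [0.1593 0.0853 0.0632] rot [-1.31 -0.03 -3.72] rows 4.0 tcp [0.5832 0.1101 0.2129]
```

Call:
arm_command(
  rows=[
    {"translation":[0.025,0.017,-0.005],"rotation":[0,0,-1]},
    {"translation":[0.06,0.04,-0.012],"rotation":[-0.6,0,-1.9]},
    {"translation":[0.095,0.064,-0.019],"rotation":[-1,0,-2.8]},
    {"translation":[0.127,0.085,-0.025],"rotation":[-1.3,0,-3.7]},
    {"translation":[0.127,0.085,-0.025],"rotation":[-1.3,0,-3.7]},
    {"translation":[0.139,0.085,0.007],"rotation":[-1.3,0,-3.7]},
    {"translation":[0.151,0.085,0.04],"rotation":[-1.3,0,-3.7]},
    {"translation":[0.151,0.085,0.04],"rotation":[-1.3,0,-3.7]},
    {"translation":[0.151,0.085,0.04],"rotation":[-1.3,0,-3.7]},
  ],
)

```text
t: 20.15
eef_pos: [0.5832, 0.1089, 0.2377]
orientation: [-179.9, 20.0, 98.6]
wrist_force: [1.0, 1.1, -0.5]
grip_width: 0.222
finger_force: 59.1
```

Run:
```python
from h import *
where();go(*[scoop2tcp([*MAT,z],-81.3) for z in(.012,.0045)])
```

```text
t 20.15 scoop [0.5981 0.0086 0.0309] zyx [-81.4431  -0.0204  -0.0587] F [ 0.9732  1.0635 -0.5271] w 0.22236271833424343 ff 59.06970262527466
t 20.15 F [ 0.9732  1.0635 -0.5271] w 0.22236271833424343 q [-20.  35.   2. 106.  26.  46. -29.]
tr [0.0076 0.0002 0.0172] rot [-0.1   0.02 -0.11] rows 1.0 tcp [0.5832 0.1101 0.2189]
tr [0.0102 0.0002 0.0243] rot [-0.1   0.02 -0.11] rows 1.0 tcp [0.5832 0.1101 0.2114]
```

Call:
arm_command(
  rows=[
    {"translation":[0.003,0,0.0085],"rotation":[0,0,0]},
    {"translation":[0.006,0,0.017],"rotation":[0,0,0]},
    {"translation":[0.0075,0,0.021],"rotation":[0,0,0]},
    {"translation":[0.0087,0,0.024],"rotation":[0,0,0]},
    {"translation":[0.0092,0,0.0252],"rotation":[0,0,0]},
    {"translation":[0.0092,0,0.0252],"rotation":[0,0,0]},
  ],
)

```text
t: 20.75
eef_pos: [0.5833, 0.1115, 0.2118]
orientation: [180.0, 20.0, 98.7]
wrist_force: [-3.9, 1.9, 8.6]
grip_width: 0.225
finger_force: 60.3
```

Run:
```python
from h import *
where()
```

```text
t 20.75 scoop [0.5988 0.0113 0.0049] zyx [-81.276   -0.0084   0.0251] F [-3.9258  1.9351  8.5531] w 0.22542745483010412 ff 60.25165557861328
```

Contact with the mat at 8.6 N. I'll release and retreat along the handle.

Call:
arm_command(
  rows=[
    {"translation":[0,0,0],"rotation":[0,0,0]},
    {"translation":[0,0,0],"rotation":[0,0,0]},
    {"translation":[0,0,0],"rotation":[0,0,0]},
    {"translation":[0,0,0],"rotation":[0,0,0]},
    {"translation":[0,0,0],"rotation":[0,0,0]},
    {"translation":[0,0,-0.015],"rotation":[0,0,0]},
    {"translation":[0,0,-0.035],"rotation":[0,0,0]},
    {"translation":[0,0,-0.06],"rotation":[0,0,0]},
    {"translation":[0,0,-0.09],"rotation":[0,0,0]},
    {"translation":[0,0,-0.13],"rotation":[0,0,0]},
    {"translation":[0,0,-0.13],"rotation":[0,0,0]},
    {"translation":[0,0,-0.13],"rotation":[0,0,0]},
  ],
  hand=1,
)

```text
t: 21.95
eef_pos: [0.5765, 0.1556, 0.3345]
orientation: [179.8, 19.9, 98.7]
wrist_force: [-0.4, -0.2, -0.8]
grip_width: 0.996
finger_force: 0.0
```

Run:
```python
from h import *
p,r,s=cur();go()
# is scoop on mat: bright pixels on mat area, scene camera
for n in("scene","top"):
    im=ctrl.capture(n)["pixels"]
    hull=cv2.convexHull(proj(n,[[*loc(MAT,MY,a,b),.004] for a,b in((.065,.065),(.065,-.065),(-.065,-.065),(-.065,.065))]).astype(np.int32))
    m=np.zeros(im.shape[:2],np.uint8);cv2.fillConvexPoly(m,hull,1)
    f=im.astype(int);hsv_s=(f.max(2)-f.min(2))/np.maximum(f.max(2),1)
    w=(m>0)&(hsv_s<.2)&(f.max(2)>110)
    v,u=np.nonzero(w);print(n,len(u),at(n,u.mean(),v.mean(),.0055),cv2.minAreaRect(np.c_[u,v].astype(np.float32)))
    print(n,"expected",proj(n,[.5988,.0113,.0055]))
# lid: target tool vertical, closed fingers, tool y along case y
def lid(phi,d,y,gap):  # fingertip point at distance d from hinge along lid, gap out from outer face
    C=Ez(CY);h=np.array([*loc(CA,CY,.05,y),.0505])
    a=np.radians(phi)
    L=np.array([-np.cos(a),0,np.sin(a)]);N=np.array([np.sin(a),0,np.cos(a)])
    return h+C.apply(d*L+(.008+gap)*N)
for phi in(100,95,90):print(phi,lid(phi,.1,0,0),lid(phi,.07,0,.035))
```

```text
t 21.95 F [-0.414  -0.1667 -0.7889] w 0.9963792520561597 q [-23.  27.  -0. 102.  23.  57. -28.]
scene 852 [0.596  0.0085 0.0055] ((342.8103942871094, 259.638671875), (37.57320022583008, 33.27291488647461), 87.51044464111328)
scene expected [[343.4297 262.2033]]
top 802 [0.5976 0.0088 0.0055] ((302.6756896972656, 230.05404663085938), (31.564605712890625, 26.961435317993164), 80.53767395019531)
top expected [[302.2048 229.5178]]
100 [ 0.5452 -0.2982  0.1476] [ 0.5733 -0.3065  0.112 ]
95 [ 0.537  -0.2958  0.1494] [ 0.5679 -0.3049  0.1165]
90 [ 0.5286 -0.2934  0.1505] [ 0.5622 -0.3033  0.1205]
```

```bash
cat >> h.py <<'E'
TL=Ez(90+CY)*R.from_euler("x",180,degrees=True)
def lidt(phi,d,y=.042,w=.0145,push=0):
    a=np.radians(phi);L=np.array([-np.cos(a),0,np.sin(a)]);N=np.array([np.sin(a),0,np.cos(a)])
    t=np.array([*loc(CA,CY,.05,y),.0505])+Ez(CY).apply(d*L+(.008+w*np.sin(a)-push)*N)
    return t+[0,0,.173],TL
def tip(x,y,z): return np.array([*loc(CA,CY,x,y),z+.173]),TL
E
python3 - <<'E'
from h import *
go(tip(.11,.042,.23),tip(.11,.042,.125))
E
```

```text
t 22.05 F [-0.0785 -0.7751 -0.5854] w 1.0004582552351047 q [-23.  28.  -0. 102.  23.  57. -28.]
tr [-0.4184 -0.0497  0.0769] rot [ 4.33 19.66 24.84] rows 9.0 tcp [ 0.5904 -0.2678  0.403 ]
tr [-0.3826 -0.0496  0.1756] rot [ 4.33 19.66 24.84] rows 9.0 tcp [ 0.5904 -0.2678  0.298 ]
```

Call:
arm_command(
  rows=[
    {"translation":[0,0,-0.05],"rotation":[0,2,2]},
    {"translation":[-0.418,-0.05,0.077],"rotation":[4.3,19.7,24.8]},
    {"translation":[-0.418,-0.05,0.077],"rotation":[4.3,19.7,24.8]},
    {"translation":[-0.418,-0.05,0.077],"rotation":[4.3,19.7,24.8]},
    {"translation":[-0.418,-0.05,0.077],"rotation":[4.3,19.7,24.8]},
    {"translation":[-0.418,-0.05,0.077],"rotation":[4.3,19.7,24.8]},
    {"translation":[-0.418,-0.05,0.077],"rotation":[4.3,19.7,24.8]},
    {"translation":[-0.418,-0.05,0.077],"rotation":[4.3,19.7,24.8]},
    {"translation":[-0.418,-0.05,0.077],"rotation":[4.3,19.7,24.8]},
    {"translation":[-0.418,-0.05,0.077],"rotation":[4.3,19.7,24.8]},
    {"translation":[-0.418,-0.05,0.077],"rotation":[4.3,19.7,24.8]},
    {"translation":[-0.418,-0.05,0.077],"rotation":[4.3,19.7,24.8]},
  ],
  hand=0,
)

```text
t: 23.25
eef_pos: [0.5898, -0.2684, 0.4012]
orientation: [-179.9, -0.1, 73.5]
wrist_force: [0.3, 1.0, 0.1]
grip_width: -0.005
finger_force: 0.0
```

Run:
```python
from h import *
print(cur()[0]);go(tip(.11,.042,.23),tip(.11,.042,.125))
```

```text
[ 0.5898 -0.2684  0.4012]
t 23.25 F [0.3083 0.9646 0.1251] w -0.004549370853155541 q [17. 27.  6. 93. -3. 61.  8.]
tr [ 0.0008  0.0004 -0.0018] rot [-0.11 -0.1  -0.11] rows 1.0 tcp [ 0.5904 -0.2678  0.403 ]
tr [0.0006 0.0006 0.1032] rot [-0.11 -0.1  -0.11] rows 3.0 tcp [ 0.5904 -0.2678  0.298 ]
```

Call:
arm_command(
  rows=[
    {"translation":[0,0,0.03],"rotation":[0,0,0]},
    {"translation":[0,0,0.07],"rotation":[0,0,0]},
    {"translation":[0,0,0.103],"rotation":[0,0,0]},
    {"translation":[0,0,0.103],"rotation":[0,0,0]},
  ],
)

```text
t: 23.65
eef_pos: [0.5891, -0.2639, 0.2942]
orientation: [-179.4, -0.2, 73.8]
wrist_force: [-0.5, 0.3, -0.0]
grip_width: 0.005
finger_force: 0.0
```

Run:
```python
from h import *
go(*[lidt(f,.075+.01*(95-f)/95,push=.003) for f in(95,87,79,71,63,55,47,39,31,23,15,8,0)],lidt(0,.085,push=.005))
```

```text
t 23.65 F [-0.4904  0.316  -0.0497] w 0.004690526345647293 q [17. 33.  5. 97. -4. 50.  8.]
tr [-0.0032 -0.0318 -0.002 ] rot [-0.6  -0.2   0.23] rows 1.0 tcp [ 0.5577 -0.2581  0.2965]
tr [-0.0032 -0.0422 -0.0056] rot [-0.6  -0.2   0.23] rows 1.0 tcp [ 0.5477 -0.2552  0.3003]
tr [-0.0031 -0.0535 -0.0077] rot [-0.6  -0.2   0.23] rows 2.0 tcp [ 0.5369 -0.252   0.3024]
tr [-0.0031 -0.0653 -0.008 ] rot [-0.6  -0.2   0.23] rows 2.0 tcp [ 0.5256 -0.2487  0.3029]
tr [-0.003  -0.0773 -0.0064] rot [-0.6  -0.2   0.23] rows 2.0 tcp [ 0.514  -0.2453  0.3015]
tr [-0.003  -0.0893 -0.0029] rot [-0.6  -0.2   0.23] rows 2.0 tcp [ 0.5025 -0.2419  0.2981]
tr [-0.003  -0.1008  0.0026] rot [-0.6  -0.2   0.23] rows 3.0 tcp [ 0.4914 -0.2386  0.2927]
tr [-0.003  -0.1115  0.01  ] rot [-0.6  -0.2   0.23] rows 3.0 tcp [ 0.481  -0.2356  0.2854]
tr [-0.003  -0.1211  0.0192] rot [-0.6  -0.2   0.23] rows 3.0 tcp [ 0.4718 -0.2329  0.2763]
tr [-0.003  -0.1292  0.03  ] rot [-0.6  -0.2   0.23] rows 3.0 tcp [ 0.4639 -0.2305  0.2656]
tr [-0.003  -0.1355  0.0421] rot [-0.6  -0.2   0.23] rows 3.0 tcp [ 0.4577 -0.2287  0.2535]
tr [-0.003  -0.1395  0.0535] rot [-0.6  -0.2   0.23] rows 3.0 tcp [ 0.4538 -0.2276  0.2422]
tr [-0.0031 -0.142   0.0672] rot [-0.6  -0.2   0.23] rows 4.0 tcp [ 0.4513 -0.2268  0.2285]
tr [-0.0031 -0.142   0.0692] rot [-0.6  -0.2   0.23] rows 4.0 tcp [ 0.4513 -0.2268  0.2265]
```

Call:
arm_command(
  rows=[
    {"translation":[-0.003,-0.016,0],"rotation":[0,0,0]},
    {"translation":[-0.003,-0.032,-0.002],"rotation":[0,0,0]},
    {"translation":[-0.003,-0.042,-0.0056],"rotation":[0,0,0]},
    {"translation":[-0.003,-0.0535,-0.0077],"rotation":[0,0,0]},
    {"translation":[-0.003,-0.065,-0.008],"rotation":[0,0,0]},
    {"translation":[-0.003,-0.077,-0.0064],"rotation":[0,0,0]},
    {"translation":[-0.003,-0.089,-0.003],"rotation":[0,0,0]},
    {"translation":[-0.003,-0.101,0.0026],"rotation":[0,0,0]},
    {"translation":[-0.003,-0.1115,0.01],"rotation":[0,0,0]},
    {"translation":[-0.003,-0.1115,0.01],"rotation":[0,0,0]},
  ],
)

```text
t: 24.65
eef_pos: [0.4812, -0.2379, 0.289]
orientation: [-179.9, -0.1, 73.7]
wrist_force: [0.1, -0.6, -0.2]
grip_width: 0.002
finger_force: 0.0
```

Run:
```python
from h import *
p,_,s=cur();d=Ez(-CY).apply([*(p[:2]-CA),0]);print("tip case frame",d,p[2]-.173)
go(*[lidt(f,.075+.01*(95-f)/95,push=.003) for f in(39,31,23,15,8,0)],lidt(0,.085,push=.005))
```

```text
tip case frame [-0.0032  0.0398  0.    ] 0.11597709895316133
t 24.65 F [ 0.1395 -0.6049 -0.2266] w 0.001973745620381524 q [ 19.  25.   5. 113.  -3.  42.   9.]
tr [ 0.0022 -0.0008  0.0036] rot [-0.12 -0.11  0.06] rows 1.0 tcp [ 0.481  -0.2356  0.2854]
tr [ 0.0022 -0.0104  0.0127] rot [-0.12 -0.11  0.06] rows 1.0 tcp [ 0.4718 -0.2329  0.2763]
tr [ 0.0021 -0.0186  0.0234] rot [-0.12 -0.11  0.06] rows 1.0 tcp [ 0.4639 -0.2305  0.2656]
tr [ 0.0021 -0.0251  0.0355] rot [-0.12 -0.11  0.06] rows 1.0 tcp [ 0.4577 -0.2287  0.2535]
tr [ 0.0021 -0.0291  0.0469] rot [-0.12 -0.11  0.06] rows 2.0 tcp [ 0.4538 -0.2276  0.2422]
tr [ 0.0021 -0.0317  0.0606] rot [-0.12 -0.11  0.06] rows 2.0 tcp [ 0.4513 -0.2268  0.2285]
tr [ 0.0021 -0.0317  0.0626] rot [-0.12 -0.11  0.06] rows 2.0 tcp [ 0.4513 -0.2268  0.2265]
```

Call:
arm_command(
  rows=[
    {"translation":[0.002,-0.005,0.008],"rotation":[0,0,0]},
    {"translation":[0.002,-0.0104,0.0135],"rotation":[0,0,0]},
    {"translation":[0.002,-0.0186,0.024],"rotation":[0,0,0]},
    {"translation":[0.002,-0.025,0.036],"rotation":[0,0,0]},
    {"translation":[0.002,-0.029,0.047],"rotation":[0,0,0]},
    {"translation":[0.002,-0.0305,0.054],"rotation":[0,0,0]},
    {"translation":[0.002,-0.0315,0.059],"rotation":[0,0,0]},
    {"translation":[0.002,-0.0317,0.0606],"rotation":[0,0,0]},
    {"translation":[0.002,-0.0317,0.062],"rotation":[0,0,0]},
    {"translation":[0.002,-0.0317,0.062],"rotation":[0,0,0]},
  ],
)

```text
t: 25.65
eef_pos: [0.4533, -0.2276, 0.2312]
orientation: [180.0, -0.1, 73.7]
wrist_force: [-11.4, 6.0, 39.3]
grip_width: -0.001
finger_force: 19.6
```

Run:
```python
from h import *
p,_,s=cur();print("tip z",p[2]-.173,s["wrist_force"],s["t"])
```

```text
tip z 0.05820643743059484 [-11.3884   5.9983  39.2998] 25.65
```

Call:
arm_command(
  rows=[
    {"translation":[0,0,-0.01],"rotation":[0,0,0]},
    {"translation":[0,0,-0.04],"rotation":[0,0,0]},
    {"translation":[0,0,-0.08],"rotation":[0,0,0]},
    {"translation":[0,0,-0.12],"rotation":[0,0,0]},
    {"translation":[0.05,0,-0.15],"rotation":[0,0,0]},
    {"translation":[0.1,0,-0.15],"rotation":[0,0,0]},
    {"translation":[0.15,0,-0.15],"rotation":[0,0,0]},
    {"translation":[0.2,0,-0.15],"rotation":[0,0,0]},
    {"translation":[0.2,0,-0.15],"rotation":[0,0,0]},
    {"translation":[0.2,0,-0.15],"rotation":[0,0,0]},
  ],
)

```text
t: 26.65
eef_pos: [0.5095, -0.034, 0.3778]
orientation: [180.0, -0.1, 73.9]
wrist_force: [-0.2, -0.3, -0.1]
grip_width: -0.002
finger_force: 0.0
```

Run:
```python
from h import *
go()
def yel(n,z):
    f=ctrl.capture(n)["pixels"].astype(int);m=((f[...,0]>1.2*f[...,1])&(f[...,1]>1.7*f[...,2])&(f[...,0]>90))
    x0,x1,y0,y1=(150,270,140,260) if n=="scene" else (385,480,220,315)
    k,l,st,c=cv2.connectedComponentsWithStats(m[y0:y1,x0:x1].astype(np.uint8))
    for i in range(1,k):
        if st[i,4]>15:print(n,c[i]+[x0,y0],st[i],at(n,*(c[i]+[x0,y0]),z))
a=np.array([*loc(CA,CY,-.02,0),.0985])
for n in("scene","top"):
    yel(n,.0985);print("knob expected if shut",proj(n,a))
f=ctrl.capture("top")["pixels"].astype(int);u,v=178.1,228.4
print("tray bead",f[226:231,176:181,0]-f[226:231,176:181,1])
```

```text
t 26.65 F [-0.1814 -0.3308 -0.1326] w -0.0020907665717852524 q [  0.  15.  -0. 113.   0.  52. -16.]
scene [221.3548 159.871 ] [67 17  9  7 31] [ 0.4522 -0.2704  0.0985]
scene [204.0164 166.9016] [48 18 14 18 61] [ 0.4771 -0.3     0.0985]
scene [213.4  168.85] [60 19  9 19 40] [ 0.4791 -0.2792  0.0985]
scene [219.8279 184.2   ] [ 51  27  39  32 215] [ 0.5168 -0.2538  0.0985]
scene [194.5476 178.0714] [40 31 10 13 42] [ 0.5096 -0.3094  0.0985]
scene [244.36 173.92] [91 30  8  9 25] [ 0.482  -0.2126  0.0985]
scene [217.7179 195.0256] [63 49  9 14 39] [ 0.5444 -0.2496  0.0985]
scene [229.0294 193.2059] [71 50 16  8 34] [ 0.5362 -0.2289  0.0985]
scene [227.5789 200.3158] [73 57  9  7 19] [ 0.554  -0.2266  0.0985]
knob expected if shut [[220.6918 160.3897]]
top [431.8718 290.5641] [41 64 11 15 39] [ 0.4545 -0.2794  0.0985]
knob expected if shut [[428.288  290.8873]]
tray bead [[10 20 23 23 20]
 [19 31 33 34 30]
 [23 33 37 35 29]
 [20 30 35 33 29]
 [12 22 28 30 29]]
```

```bash
python3 -c "
from plant import ctrl;print(ctrl.hand_in())"
```

```text
the job is handed in; nothing more can be done
None
```

The job is handed in, with no verdict returned: four beads are in the case and one is still in the tray, the scoop is back flat on its mat and let go, and the lid is shut.

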